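# Clear the light table after board inspection

### The job

Clear the light pad: lift the dome magnifier by its handle and set it wholly on its round cork mat, then use the spatula to lift every circuit board off the pad and lay each one flat on its feet, fully inside a bay of its own in the open-fronted tray, without ever touching a board with the gripper. Then flip the pad's switch fully off, and see that the spatula ends laid flat in its wooden compartment as it was at first. Leave everything else where it is.

Things in the scene. Friction and masses are not known exactly. Their poses are not given: they have to be found in the camera images.
- pad: light pad, fixed: flat black slab 250 (x) x 350 (y) x 20 mm with a lit white face; origin at the centre of its underside, x axis away from the robot. A lip 8 mm wide stands 6 mm above the face along the far edge and the far parts (x -20 to +125) of both side edges, not nearer. The grey switch housing (50 x 34 x 12 mm) sits on the face at x -70, y +148.
- switch (a joint): toggle lever of the light pad, rad: 0 = on (leaning to the pad's -x, towards the robot), 1.0 = fully off (leaning to the pad's +x). It hinges about the pad's y axis 32 mm above the table and stays where it is left; about 1.5 N at the tip moves it.
- switch_tip (a point): centre of the 18 mm ball at the tip of the switch lever, 50 mm from its hinge (ball centre about 76 mm above the table at either end of the throw, 82 mm in the middle; the tip travels 48 mm)
- tray: aluminium tray, fixed, 145 (x) x 265 (y) mm, origin at its underside: three bays side by side along y, each 81 mm wide and 140 mm deep (x -70 to +70), parted by walls 5 mm thick and 15 mm high above the floor; a back wall 20 mm high at the far (+x) end; open, with no lip, on the near (-x) side. Floor 5 mm above the table.
- bay_0 (a point): centre of the floor of the tray's first bay (+y side), 5 mm above the table; axes as the tray's, x into the bay, away from the robot
- bay_1 (a point): the same for the middle bay
- bay_2 (a point): the same for the third bay (-y side)
- rest: the spatula's wooden compartment, fixed; base 64 mm wide, x -208 to +64, floor 8 mm above the table. Blade compartment 52 mm wide inside, walls 12 mm above the floor along both sides (x -52 to +60) and at the far end (inner face x +58). A block (x -205 to -175, 30 mm wide, top 26 mm above the floor) bears the handle's tail.
- rest_bed (a point): point on the compartment's floor where the spatula's origin belongs, 8 mm above the table; x axis towards the far end, where the blade tip goes
- spatula: steel spatula, wooden handle, 250 mm, 160 g. Origin on the blade's underside 45 mm behind its tip; x from handle to tip. Blade 36 mm wide, 2 thick, flat from x -58 to +45; a 14 mm wide neck climbs from x -58 to -80; handle from x -75 to -205, 18 wide, 22 tall, its underside 26 mm and top 48 mm above the blade's underside. Starts level in its compartment.
- spatula_grip (a point): middle of the spatula's handle where it balances well: x -120, 37 mm above the blade's underside
- magnifier: dome magnifier: a glass dome in a heavy dark steel ring 72 mm across and 22 mm tall that sits flat, with an arched handle of 10 mm steel bar over it, 71 mm tall in all, 300 g. Origin at the centre of its underside. It starts on the light pad, nearer the robot than the boards.
- magnifier_handle (a point): middle of the magnifier's handle: a level 10 mm round bar, 60 mm long, along the magnifier's y axis, 66 mm above its underside
- mat: thin round cork mat, fixed, 112 mm across, 4 mm thick, where the magnifier belongs; origin at the centre of its underside
- board_a: circuit board: green board 100 (x) x 64 (y) x 3 mm on four brass feet, 7 mm across, at x +-45, y +-27.5; they leave a gap 8 mm high beneath the board and 48 mm wide between them; 80 g. Origin at its centre, level with the feet's undersides. Parts up to 19 mm above that. May be absent. Starts on the light pad, its -x end (white connector) towards the robot.
- board_b: circuit board (like the first): green board 100 (x) x 64 (y) x 3 mm on four brass feet, 7 mm across, at x +-45, y +-27.5; they leave a gap 8 mm high beneath the board and 48 mm wide between them; 80 g. Origin at its centre, level with the feet's undersides. Parts up to 19 mm above that. May be absent. Starts on the light pad, its -x end (white connector) towards the robot.
- board_c: circuit board (like the first): green board 100 (x) x 64 (y) x 3 mm on four brass feet, 7 mm across, at x +-45, y +-27.5; they leave a gap 8 mm high beneath the board and 48 mm wide between them; 80 g. Origin at its centre, level with the feet's undersides. Parts up to 19 mm above that. May be absent. Starts on the light pad, its -x end (white connector) towards the robot.
- tape: bystander: a yellow roll of tape, 76 mm across, 18 mm tall, lying flat; leave it alone
- rule: bystander: a steel rule, 150 x 28 x 4 mm, lying flat; leave it alone
- flux: bystander: a small bottle, 44 mm across, 110 mm tall; leave it alone
- mug: bystander: a white mug, 80 mm across, 90 mm tall; leave it alone
- relays: bystander: a small cardboard box, 80 x 60 x 35 mm; leave it alone
- spool: bystander: an aluminium wire spool, 60 mm across, 40 mm tall; leave it alone
- brush: bystander: a flat brush, 150 mm, lying; leave it alone

How it is judged:
By the outcome, as a careful person would: the job done as asked, in the order asked, and still so for the second after the job is handed in, with the robot touching nothing.
Of board_a, board_b, board_c only 2 to 3 are there at a start; the rules pass over those that are not, and their reading is None.
At some moment in a run one of board_a, board_b, board_c, magnifier may be knocked a few centimetres aside while the robot is not near it.
It also fails if it takes over 210 s, if anything falls off the work surface, if the arm or the gripper's body presses on something with over 40 N, if the wrist force passes 120 N, or if a joint passes its speed limit or range.

### The arm

A 6-joint arm with a two-finger parallel gripper is mounted at the origin on the work surface. World frame = base frame: x ahead of the robot, y to its left, z up, the work surface at z = 0. Lengths are in m, angles in degrees, forces in N, time in s.
With the tool pointing down it reaches from about 0.275 to 0.75 m from the base axis. Payload 10.2 kg.
Tool frame: the origin (TCP) lies between the finger pads; the fingertips stand 25 mm ahead of it and the grasp point (between the pads) lies 6 mm ahead of it (bot.tips_ahead is the distance from the TCP to the fingertips, in m); z points along the fingers, y is the line along which they close (so a half turn about z gives the same grasp; the last joint's range is limited). The gripper opens to 88 mm and grips with 3 to 60 N. Pads are 18 mm wide; open, the fingers measure 123 mm over their backs; the gripper's body (75 mm by 187 mm) begins 45 mm behind the grasp point.
Start: joints at [63.232, 17.928, 85.812, -0, 76.261, -12.8], TCP at [0.127, 0.509, 0.264] pointing down, gripper open.
Joint ranges: [-168.41, 168.41], [-55.51, 124.54], [10.69, 146.95], [-70.63, 250.63], [1, 178], [-165.06, 165.06]. Speed limits (degrees/s): [136.94, 136.94, 172.46, 180, 180, 180].

### API

Orientations are given as [roll, pitch, yaw] about the fixed x, y, z axes, in that order (R = Rz(yaw) Ry(pitch) Rx(roll)).
In Python, from rig import bot, imaging gives the robot as it stands. The module is installed in compiled form; this text tells all that it offers.
- The arm moves only by the tool drive_tool, never from a script. Its argument "moves" is a list of rows, each a list of 7 numbers: the shift along the tool's x, y, z in cm, then the turn, a rotation vector about the tool's x, y, z in degrees, then the closure, from -1 (fully open) to 1 (shut). In form: [[tx, ty, tz, wx, wy, wz, gripper], ...]. A call has exactly 10 rows; each row shifts and turns the commanded pose from where the row before left it, along the tool's axes as they then stand; what a row does not reach is not made up. A row lasts 1/10 s, in which the tool goes at most 50 mm and 8.59 degrees, less where a joint would pass 70% of its speed; a pose out of reach is approached as far as the arm can. A call with a gripper value outside its range is refused whole. The fingers move at their own pace and stop on an object; "newtons" is the grip in N (left out, the last holds). Time passes only in rows, so rows that do not move let the fingers close, or fill a call up. It gives the time, the measured TCP pose, the force, the opening and the grip force at its end, in the units of the state.
- bot.sense(): the state, without advancing time (a new reading comes with each control period).
- imaging.camera(name): name is "side" or "top" or "wrist"; returns a dict with "img" (420x560x3 uint8, red, green, blue), "intrinsics" (3x3 intrinsics, pixels), "T" (4x4, takes a point from camera to world coordinates). Camera axes: x right, y down, z forward; pixel columns grow to the right and rows downward; lengths in m; the calibration is good to about 2 mm. The wrist camera is an equidistant fisheye: a pixel r from the principal point sees the ray r / f radians off the axis. A picture is of the moment at which its call begins. There is no depth.
- bot.close_job(): hands the job in; it is judged then, once.
The state is a dict: "t": time; "joints": joint angles; "qd": joint speeds; "tau": joint torques, N m; "tcp_pos": TCP position; "orientation": TCP orientation; "wrist_force": force on the tool from outside, world axes, zero at the start; "wrist_torque": the same for the moment, N m; "gripper_width": finger opening in m; "grasp_force": force on a finger pad.
Only numpy, scipy, OpenCV 4.12 (cv2) and the standard library are available. Lean on these libraries where they do the work, as an engineer would, in place of code of your own. Each camera call takes 0.05 s, during which the arm holds its last target. There are 200 camera calls.

## Working session

There is one attempt and no reset: what is moved stays moved. The work goes in short steps, Python scripts to look and compute and a tool call to move; the robot and the scene stay as the last step left them, time stands still between calls to the robot, and variables do not carry over. Pictures are saved under pics/ and viewed, at most 14 in all, crops included, and the job is handed in when it is done.

Besides the shell and the picture viewer there is one more tool, called after "Request:" as name(argument=value, ...) on one line, values as JSON. drive_tool: Moves the arm, as the interface text tells. Its arguments: {"type":"object","properties":{"moves":{"type":"array","items":{"type":"array","items":{"type":"number"}}},"newtons":{"type":"number"}},"required":["moves"]}

```bash
mkdir -p pics; ls
python3 - <<'E'
from rig import bot, imaging
import cv2
s=bot.sense();print(s)
for n in("top","side"):
    c=imaging.camera(n);cv2.imwrite(f"pics/{n}0.png",c["img"][:,:,::-1]);print(n,c["intrinsics"],c["T"])
E
```

```text
pics
{'t': 0.0, 'joints': array([ 6.32321948e+01,  1.79570012e+01,  8.58541255e+01,  3.61760128e-04,
        7.62607542e+01, -1.28004373e+01]), 'qd': array([ 0.03695704, -0.01137811, -0.06694357,  0.00540412,  0.07075686,
       -0.05516405]), 'tau': array([-2.10858976e-03, -4.02206683e+01, -2.52269965e+01,  6.93279225e-02,
        3.51411360e-02, -1.34587963e-04]), 'tcp_pos': array([0.12663335, 0.50927359, 0.2631821 ]), 'orientation': array([-1.79929983e+02, -1.62682088e-02,  1.66032536e+02]), 'wrist_force': array([-0.26818676, -0.84944399,  0.03183198]), 'wrist_torque': array([-0.04045183,  0.03882638,  0.00362028]), 'grasp_force': 0.0, 'gripper_width': 0.08801435621178938}
top [[438.22318704   0.         283.60933883]
 [  0.         438.22318704 214.56542433]
 [  0.           0.           1.        ]] [[-0.00960798 -0.99172846  0.12799356  0.427462  ]
 [-0.99981074  0.00736217 -0.0180078  -0.06692707]
 [ 0.01691654 -0.12814236 -0.9916115   1.33362052]
 [ 0.          0.          0.          1.        ]]
side [[510.43860439   0.         284.81167499]
 [  0.         510.43860439 209.5348439 ]
 [  0.           0.           1.        ]] [[ 0.99564009 -0.06492567  0.06697362  0.48999917]
 [-0.09274933 -0.61273671  0.78482564 -1.34023686]
 [-0.00991813 -0.78761563 -0.61608704  1.0515046 ]
 [ 0.          0.          0.          1.        ]]
```

View pics/top0.png

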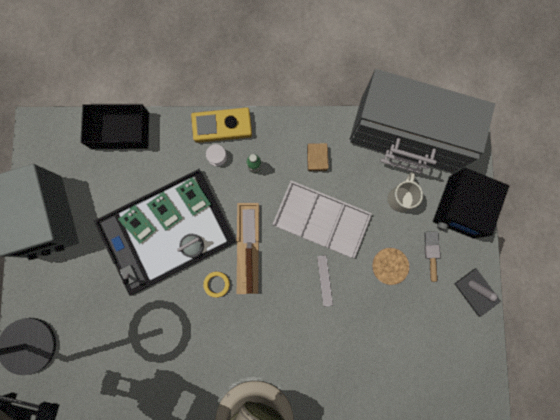

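View pics/side0.png

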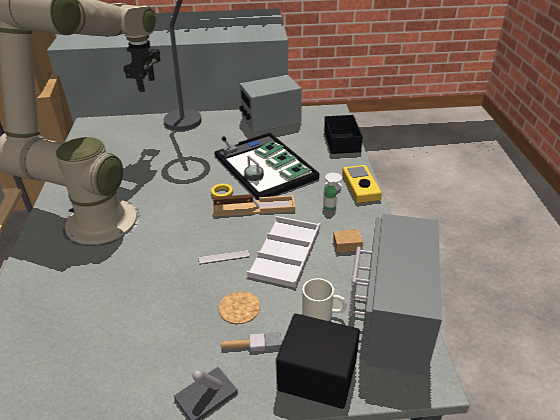

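Top view: boards at about (137,224), (164,211) and (192,195); magnifier (191,245); switch (130,275); spatula rest (248,248); tray (323,219); mat (391,266). The side view agrees. Next I'll measure outlines by colour.

```bash
cat > h.py <<'E'
import numpy as np, cv2
from rig import bot, imaging
def cast(c,uv,z):
    uv=np.atleast_2d(np.float64(uv));K=c["intrinsics"];T=c["T"]
    d=np.c_[(uv-K[:2,2])/K[0,0],np.ones(len(uv))]
    if c.get("fish"):
        p=(uv-K[:2,2])/K[0,0];r=np.linalg.norm(p,axis=1)[:,None]+1e-9
        d=np.c_[p/r*np.sin(r),np.cos(r)]
    d=d@T[:3,:3].T;o=T[:3,3]
    return o+d*((z-o[2])/d[:,2])[:,None]
def proj(c,P):
    T=c["T"];K=c["intrinsics"];q=(np.atleast_2d(P)-T[:3,3])@T[:3,:3]
    if c.get("fish"):
        n=np.linalg.norm(q[:,:2],axis=1)[:,None]+1e-12;th=np.arctan2(n,q[:,2:]);return K[:2,2]+K[0,0]*th*q[:,:2]/n
    return K[:2,2]+K[0,0]*q[:,:2]/q[:,2:]
def cam(n):
    c=imaging.camera(n);c["fish"]=n=="wrist";c["hsv"]=cv2.cvtColor(c["img"],cv2.COLOR_RGB2HSV);return c
def blobs(m,amin=30):
    n,l,s,ce=cv2.connectedComponentsWithStats(m.astype(np.uint8));return [(s[i,4],ce[i],l==i) for i in range(1,n) if s[i,4]>=amin]
def rect(c,m,z):
    """min-area rect of mask cast to plane z: centre, sides mm, angle of long side"""
    ct=max(cv2.findContours(m.astype(np.uint8),cv2.RETR_EXTERNAL,cv2.CHAIN_APPROX_NONE)[0],key=cv2.contourArea)[:,0]
    P=cast(c,ct,z)[:,:2];(cx,cy),(w,h),a=cv2.minAreaRect((P*1000).astype(np.float32))
    if w<h:w,h,a=h,w,a+90
    return np.round([cx,cy,w,h,(a+90)%180-90],1)
E
python3 - <<'E'
from h import *
c=cam("top");np.save("top.npy",c,allow_pickle=True)
H,S,V=[c["hsv"][...,i].astype(int) for i in range(3)]
for n,m,z in(("green",(H>45)&(H<90)&(S>90),.031),("white",(V>190)&(S<40),.02),("brown",(H>5)&(H<22)&(S>90),.01)):
    for a,ce,b in blobs(m): print(n,a,ce.round(1),rect(c,b,z))
cv2.imwrite("pics/crop1.png",cv2.resize(c["img"][165:305,90:290,::-1],None,fx=4,fy=4,interpolation=cv2.INTER_CUBIC))
cv2.imwrite("pics/crop2.png",cv2.resize(c["img"][170:310,230:420,::-1],None,fx=4,fy=4,interpolation=cv2.INTER_CUBIC))
E
```

```text
green 56 [253.8 163.6] [754.4  -2.4  36.3  25.6 -78.7]
white 2796 [174.3 237.8] [561.3 244.1 245.2 216.1 -63.3]
white 61 [407.1 200. ] [ 640.7 -467.8   40.3   18.4   -2.7]
brown 530 [317.4 156.9] [ 777.8 -198.    83.4   59.2   -1. ]
brown 1273 [247.2 256.4] [ 4.979e+02  1.890e+01  2.677e+02  6.340e+01 -1.000e-01]
brown 1031 [390.4 265.8] [ 439.9 -411.5  106.9  106.    43.7]
brown 119 [433.1 269.8] [ 4.281e+02 -5.394e+02  6.310e+01  1.690e+01  5.000e-01]
```

View pics/crop1.png

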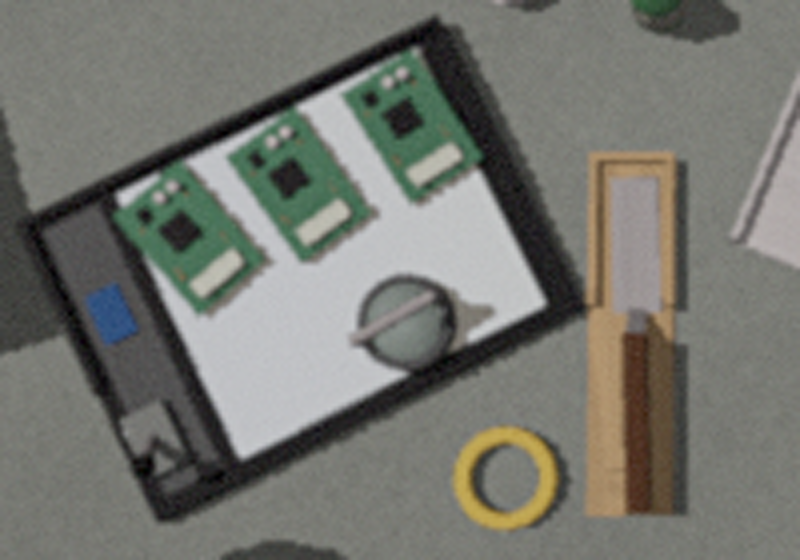

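View pics/crop2.png

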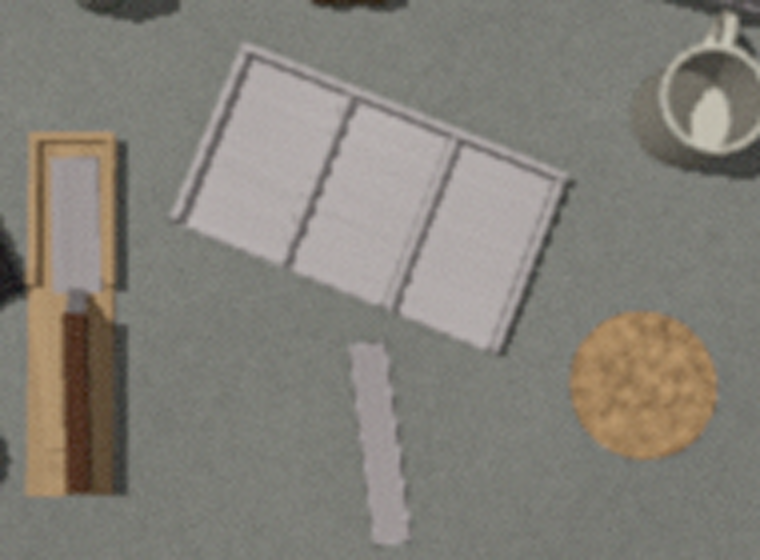

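The pad yaw is about +25°, the tray about −20°, the rest about 0°. Three boards are on the pad and the magnifier bar is at crop1 (355,338)–(433,297). Now for precise numbers.

Run:
```python
from h import *
c=np.load("top.npy",allow_pickle=True).item()
H,S,V=[c["hsv"][...,i].astype(int) for i in range(3)]
for a,ce,b in blobs((H>45)&(H<90)&(S>55),60): 
    b=cv2.morphologyEx(b.astype(np.uint8),cv2.MORPH_CLOSE,np.ones((9,9)));print("green",a,ce.round(1),rect(c,b,.031),rect(c,b,.02+.011))
P=lambda L,o,z:cast(c,np.float64(L)/4+o,z)[:,:2].round(4)
o=(90,165)
pad=P([(165,520),(588,308),(437,18),(26,220)],o,.023);print("pad",pad.tolist(),pad.mean(0))
for i in range(4):d=pad[(i+1)%4]-pad[i];print(np.linalg.norm(d),np.degrees(np.arctan2(d[1],d[0])))
mb=P([(353,340),(435,296)],o,.086);print("mag",mb,mb.mean(0),np.linalg.norm(mb[1]-mb[0]),np.degrees(np.arctan2(*(mb[0]-mb[1])[::-1]))-90)
print("ring",P([(404,325)],o,.03))
o2=(230,170)
tr=P([(174,218),(500,353),(568,178),(245,46)],o2,.02);print("tray",tr.tolist(),tr.mean(0))
for i in range(4):d=tr[(i+1)%4]-tr[i];print(np.linalg.norm(d),np.degrees(np.arctan2(d[1],d[0])))
print("rule",P([(367,345),(392,543)],o2,.004),"tape",P([(506,478)],o,.018))
rs=P([(28,495),(114,495)],o2,.008);print("rest near",rs,"far",P([(28,132),(114,132)],o2,.02))
print("spat handle",P([(76,312),(78,492)],o2,.056),"blade",P([(53,157),(98,157),(52,291),(101,292)],o2,.01))
print("sw",P([(150,470),(207,475)],o,.076))
print("lamp",cast(c,[(25,345),(160,330)],0))
```

```text
green 98 [253.7 163.2] [ 7.554e+02 -7.000e-01  3.920e+01  3.580e+01 -7.740e+01] [ 7.554e+02 -7.000e-01  3.920e+01  3.580e+01 -7.740e+01]
green 487 [193.  195.1] [655.  180.5 103.8  64.3  33.2] [655.  180.5 103.8  64.3  33.2]
green 463 [163.9 209.8] [612.5 267.6 103.6  59.9  36.1] [612.5 267.6 103.6  59.9  36.1]
green 492 [135.9 222.8] [570.5 348.4 100.7  65.1  41.1] [570.5 348.4 100.7  65.1  41.1]
pad [[0.3624, 0.3579], [0.5151, 0.0493], [0.737, 0.165], [0.5844, 0.4689]] [0.549725 0.260275]
0.3443127212288271 -63.67309070972593
0.25025207291848756 27.537808292272715
0.34006171498714755 116.66300546534573
0.2482035455024767 -153.43494882292202
mag [[0.4896 0.2096]
 [0.5203 0.1522]] [0.50495 0.1809 ] 0.06509416256470316 28.139796242831167
ring [[0.5032 0.1846]]
tray [[0.5671, -0.06], [0.4636, -0.3032], [0.5952, -0.3589], [0.6987, -0.1151]] [ 0.58115 -0.2093 ]
0.2643075670502077 -113.05342291950579
0.14290223931065593 -22.9406217343338
0.2648597553423321 66.99740340664215
0.14266944311940094 157.28128008214648
rule [[ 0.471  -0.2053]
 [ 0.3237 -0.2209]] tape [[0.3901 0.1098]]
rest near [[ 0.362   0.05  ]
 [ 0.3614 -0.0139]] far [[ 0.6334  0.05  ]
 [ 0.6329 -0.015 ]]
spat handle [[0.4951 0.0115]
 [0.3661 0.01  ]] blade [[ 0.6155  0.0318]
 [ 0.6153 -0.0024]
 [ 0.5135  0.0324]
 [ 0.5124 -0.0046]]
sw [[0.3999 0.3524]
 [0.396  0.3124]]
lamp [[0.22028947 0.66957713 0.        ]
 [0.25847409 0.27736962 0.        ]]
```

Request:
drive_tool(moves=[[0,0,0,0,0,-7,-1],[0,0,0,0,0,-7,-1],[0,0,0,0,0,-7,-1],[0,0,0,0,0,-7,-1],[0,0,0,0,0,-7,-1],[0,0,0,0,0,-7,-1],[0,0,0,0,0,0,-1],[0,0,0,0,0,0,-1],[0,0,0,0,0,0,-1],[0,0,0,0,0,0,-1]])

```text
t: 1.15
tcp_pos: [0.1267, 0.5095, 0.2637]
orientation: [-180.0, -0.0, -152.0]
wrist_force: [0.1, -0.0, 1.2]
gripper_width: 0.0879
grasp_force: 0.0
```

Request:
drive_tool(moves=[[-1.8,-4.5,0,0,0,0,-1],[-1.8,-4.5,0,0,0,0,-1],[-1.8,-4.5,0,0,0,0,-1],[-1.8,-4.5,0,0,0,0,-1],[-1.8,-4.5,0,0,0,0,-1],[-1.8,-4.5,0,0,0,0,-1],[-1.8,-4.5,0,0,0,0,-1],[-1.8,-4.5,0,0,0,0,-1],[-1.8,-4.5,0,0,0,0,-1],[-1.8,-4.5,0,0,0,0,-1]])

```text
t: 2.15
tcp_pos: [0.4984, 0.1952, 0.2638]
orientation: [-180.0, 0.0, -152.0]
wrist_force: [0.7, -0.2, 1.5]
gripper_width: 0.0883
grasp_force: 0.0
```

Request:
drive_tool(moves=[[0,0,0,0,0,8.5,-1],[0,0,0,0,0,8.5,-1],[0,0,0,0,0,8.5,-1],[0,0,0,0,0,8.5,-1],[0,0,0,0,0,8.5,-1],[0,0,0,0,0,8.5,-1],[0,0,0,0,0,8.5,-1],[0,0,0,0,0,8.5,-1],[0,0,0,0,0,8.5,-1],[0,0,0,0,0,8.5,-1]])

```text
t: 3.15
tcp_pos: [0.4971, 0.1969, 0.2637]
orientation: [-180.0, -0.0, 122.6]
wrist_force: [1.0, -0.3, -0.2]
gripper_width: 0.0879
grasp_force: 0.0
```

Run:
```python
from h import *
s=bot.sense();print(s["tcp_pos"],s["orientation"],s["joints"])
c=cam("wrist");np.save("w1.npy",c,allow_pickle=True);cv2.imwrite("pics/w1.png",c["img"][:,:,::-1]);print(c["intrinsics"],c["T"])
```

```text
[0.49710015 0.19686846 0.26369084] [-1.79996662e+02 -1.88984292e-03  1.22620454e+02] [ 9.04167364e+00  1.91518128e+01  8.41397645e+01  4.07608067e-04
  7.67122383e+01 -2.35788746e+01]
[[325.1922621    0.         281.60146732]
 [  0.         325.1922621  211.71155519]
 [  0.           0.           1.        ]] [[ 8.42782253e-01  5.09852730e-01  1.72534832e-01  4.50799608e-01]
 [ 5.38254653e-01 -7.98277332e-01 -2.70250310e-01  2.68071317e-01]
 [-5.72130330e-05  3.20629841e-01 -9.47204572e-01  3.83840513e-01]
 [ 0.00000000e+00  0.00000000e+00  0.00000000e+00  1.00000000e+00]]
```

View pics/w1.png

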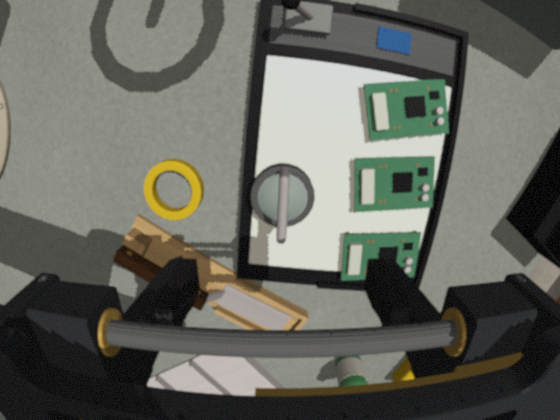

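Wrist view: magnifier bar runs (285,170)–(281,240), boards are at (405,108), (393,184) and (380,257), and the switch is at (293,5)–(310,15).

```bash
cat >> h.py <<'E'
def boards(c,amin=600,z=.031):
    H,S,V=[c["hsv"][...,i].astype(int) for i in range(3)]
    for a,ce,b in blobs((H>45)&(H<90)&(S>55),amin):
        b=cv2.morphologyEx(b.astype(np.uint8),cv2.MORPH_CLOSE,np.ones((25,25)));print("green",a,ce.round(1),rect(c,b,z))
E
python3 - <<'E'
from h import *
c=np.load("w1.npy",allow_pickle=True).item()
boards(c)
p=cast(c,[(285,170),(281,240)],.086);print(p,p.mean(0),np.linalg.norm(p[0]-p[1]))
H,S,V=[c["hsv"][...,i].astype(int) for i in range(3)]
q=cast(c,[(282,195),(249,195),(315,195),(282,163),(282,227)],.036);print("ring",q)
pc=cast(c,[(240,278),(264,2),(466,34)],.023);print("padcorner",pc)
print("sw",cast(c,[(291,3)],.076),"fluff")
E
```

```text
green 3247 [409.  108.3] [570.6 347.7 102.5  68.   40.9]
green 2962 [395.8 182.3] [610.1 268.7 103.   63.4  35.2]
green 2016 [381.4 251.5] [653.1 183.8 106.9  66.5  33.5]
[[0.48563765 0.2193737  0.086     ]
 [0.52060241 0.15762844 0.086     ]] [0.50312003 0.18850107 0.086     ] 0.07095782299878622
ring [[0.50398266 0.18558453 0.036     ]
 [0.47295018 0.16584146 0.036     ]
 [0.53495082 0.20544427 0.036     ]
 [0.48455897 0.21597649 0.036     ]
 [0.52452194 0.15345252 0.036     ]]
padcorner [[0.51987905 0.06054907 0.023     ]
 [0.37044751 0.35819786 0.023     ]
 [0.58230451 0.47620723 0.023     ]]
sw [[0.40404532 0.35746725 0.076     ]] fluff
```

Request:
drive_tool(moves=[[-1.4,0,0,0,0,3.6,-1],[0,0,4,0,0,0,-1],[0,0,4,0,0,0,-1],[0,0,3,0,0,0,-1],[0,0,2,0,0,0,-1],[0,0,2,0,0,0,-1],[0,0,1.4,0,0,0,-1],[0,0,0,0,0,0,-1],[0,0,0,0,0,0,0.6],[0,0,0,0,0,0,1]], newtons=30)

```text
t: 4.2
tcp_pos: [0.5052, 0.1852, 0.1007]
orientation: [179.9, 0.0, 119.5]
wrist_force: [0.3, 0.5, 0.2]
gripper_width: 0.0741
grasp_force: 0.0
```

Request:
drive_tool(moves=[[0,0,0,0,0,0,1],[0,0,0,0,0,0,1],[0,0,0,0,0,0,1],[0,0,0,0,0,0,1],[0,0,0,0,0,0,1],[0,0,0,0,0,0,1],[0,0,0,0,0,0,1],[0,0,0,0,0,0,1],[0,0,0,0,0,0,1],[0,0,0,0,0,0,1]])

```text
t: 5.2
tcp_pos: [0.5049, 0.1852, 0.0997]
orientation: [180.0, 0.0, 119.4]
wrist_force: [0.7, 1.1, -1.1]
gripper_width: 0.0093
grasp_force: 30.0
```

Request:
drive_tool(moves=[[0,0,-0.5,0,0,0,1],[0,0,-1,0,0,0,1],[0,0,-2,0,0,0,1],[0,0,-3,0,0,0,1],[0,0,-3,0,0,0,1],[0,0,-2.5,0,0,0,1],[-0.8,-0.5,0,0,0,0,1],[-2,-1.5,0,0,0,0,1],[-3,-2,0,0,0,0,1],[-3,-2,0,0,0,0,1]])

```text
t: 6.2
tcp_pos: [0.4947, 0.0775, 0.2184]
orientation: [-179.9, -0.1, 119.5]
wrist_force: [1.4, -0.1, -1.7]
gripper_width: 0.0088
grasp_force: 30.0
```

Request:
drive_tool(moves=[[-4,-3,0,0,0,0,1],[-4,-3,0,0,0,0,1],[-4,-3,0,0,0,0,1],[-4,-3,0,0,0,0,1],[-4,-3,0,0,0,0,1],[-4,-3,0,0,0,0,1],[-4,-3,0,0,0,0,1],[-4,-3,0,0,0,0,1],[-4,-3,0,0,0,0,1],[-2,-1,0,0,0,0,1]])

```text
t: 7.2
tcp_pos: [0.4362, -0.3933, 0.2179]
orientation: [-179.9, -0.1, 119.2]
wrist_force: [1.2, 1.2, -2.7]
gripper_width: 0.009
grasp_force: 30.0
```

```bash
cat >> h.py <<'E'
def delta(p,yaw=None):
    """shift (cm, tool axes at the target yaw) and yaw turn still to go; tool pointing down"""
    s=bot.sense();o=s["orientation"];y0=o[2];yaw=y0 if yaw is None else yaw;a=np.radians(yaw);d=(np.array(p)-s["tcp_pos"])*100
    print("at",s["tcp_pos"].round(4),o.round(2),"tool d",np.round([np.cos(a)*d[0]+np.sin(a)*d[1],np.sin(a)*d[0]-np.cos(a)*d[1],-d[2]],2),"wz",round(-((yaw-y0+180)%360-180),2))
E
python3 - <<'E'
from h import *
c=cam("top");H,S,V=[c["hsv"][...,i].astype(int) for i in range(3)]
c0=np.load("top.npy",allow_pickle=True).item();h=c0["hsv"].astype(int)
m=[b for a,ce,b in blobs((h[...,0]>5)&(h[...,0]<22)&(h[...,1]>90)) if 370<ce[0]<410][0]
ct=max(cv2.findContours(m.astype(np.uint8),0,1)[0],key=len);(u,v),r=cv2.minEnclosingCircle(ct);print(cast(c0,[(u,v)],.004),r)
boards(c,150)
delta([.440,-.4115,.085])
E
```

```text
[[ 0.44059116 -0.41332512  0.004     ]] 18.343727111816406
green 492 [193.1 195. ] [655.5 180.7 105.5  65.1  33.9]
green 460 [163.9 209.8] [610.8 266.3  99.3  60.   36.1]
green 495 [135.8 222.7] [571.3 348.4 102.7  64.8  41.6]
at [ 0.4365 -0.3948  0.2177] [-1.7993e+02 -4.0000e-02  1.1917e+02] tool d [-1.63 -0.51 13.27] wz -0.0
```

Request:
drive_tool(moves=[[-0.8,-0.3,0,0,0,0,1],[-0.9,-0.2,1,0,0,0,1],[0,0,3,0,0,0,1],[0,0,3,0,0,0,1],[0,0,2.5,0,0,0,1],[0,0,1.5,0,0,0,1],[0,0,1,0,0,0,1],[0,0,0.6,0,0,0,1],[0,0,0.4,0,0,0,1],[0,0,0.3,0,0,0,1]])

```text
t: 8.25
tcp_pos: [0.4428, -0.4069, 0.087]
orientation: [180.0, 0.1, 119.4]
wrist_force: [0.5, -0.9, -2.6]
gripper_width: 0.0089
grasp_force: 30.0
```

Request:
drive_tool(moves=[[0,0,0.1,0,0,0,1],[0,0,0,0,0,0,1],[0,0,0,0,0,0,0.5],[0,0,0,0,0,0,0.0],[0,0,0,0,0,0,-0.5],[0,0,0,0,0,0,-0.5],[0,0,0,0,0,0,-0.5],[0,0,0,0,0,0,-0.5],[0,0,0,0,0,0,-0.5],[0,0,0,0,0,0,-0.5]])

```text
t: 9.25
tcp_pos: [0.4426, -0.4068, 0.0857]
orientation: [-180.0, 0.0, 119.4]
wrist_force: [0.7, 0.6, 0.2]
gripper_width: 0.066
grasp_force: 0.0
```

Request:
drive_tool(moves=[[0,0,-1,0,0,0,-0.5],[0,0,-3,0,0,0,-1],[0,0,-4,0,0,0,-1],[0,0,-4,0,0,0,-1],[0,0,-4,0,0,0,-1],[4,2,0,0,0,0,-1],[4,2,0,0,0,0,-1],[4,2,0,0,0,0,-1],[4,2,0,0,0,0,-1],[4,2,0,0,0,0,-1]])

```text
t: 10.25
tcp_pos: [0.431, -0.1818, 0.2465]
orientation: [180.0, 0.1, 119.4]
wrist_force: [1.2, -0.4, 0.3]
gripper_width: 0.0879
grasp_force: 0.0
```

Request:
drive_tool(moves=[[4,2,0,0,0,0,-1],[4,2.2,0,0,0,0,-1],[4,2.2,0,0,0,0,-1],[4,2.2,0,0,0,0,-1],[0,0,0,0,0,8.5,-1],[0,0,0,0,0,8.5,-1],[0,0,0,0,0,8.5,-1],[0,0,0,0,0,8.5,-1],[0,0,0,0,0,8.5,-1],[0,0,0,0,0,8.5,-1]])

```text
t: 11.25
tcp_pos: [0.4276, -0.0018, 0.2465]
orientation: [179.9, -0.0, 68.1]
wrist_force: [0.3, -0.1, 0.1]
gripper_width: 0.0882
grasp_force: 0.0
```

Request:
drive_tool(moves=[[0,0,0,0,0,8.5,-1],[0,0,0,0,0,8.5,-1],[0,0,0,0,0,8.5,-1],[0,0,0,0,0,8.5,-1],[0,0,0,0,0,8.5,-1],[0,0,0,0,0,8.5,-1],[0,0,0,0,0,8.5,-1],[0,0,0,0,0,8.5,-1],[0,0,0,0,0,0,-1],[0,0,0,0,0,0,-1]])

```text
t: 12.25
tcp_pos: [0.4277, -0.0019, 0.2462]
orientation: [180.0, -0.0, 0.7]
wrist_force: [0.0, 0.6, -0.4]
gripper_width: 0.0881
grasp_force: 0.0
```

Run:
```python
from h import *
c=cam("wrist");np.save("w2.npy",c,allow_pickle=True);cv2.imwrite("pics/w2.png",c["img"][:,:,::-1])
delta([.45,.015,.1],0)
c=cam("top")
H,S,V=[c["hsv"][...,i].astype(int) for i in range(3)]
print([ (a,ce) for a,ce,b in blobs((H>5)&(H<22)&(S>90)) if ce[0]>370])
cv2.imwrite("pics/t2.png",cv2.resize(c["img"][220:310,340:450,::-1],None,fx=4,fy=4))
```

```text
at [ 0.4277 -0.0019  0.2461] [ 1.7999e+02 -3.0000e-02  6.4000e-01] tool d [ 2.23 -1.69 14.61] wz 0.64
[(np.int32(543), array([390.13075506, 266.90607735])), (np.int32(114), array([433.10526316, 269.77192982]))]
```

View pics/w2.png

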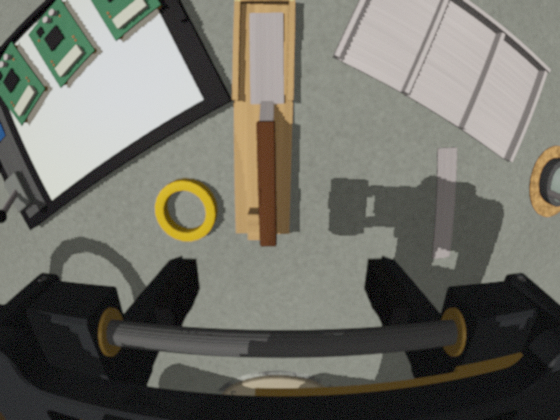

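View pics/t2.png

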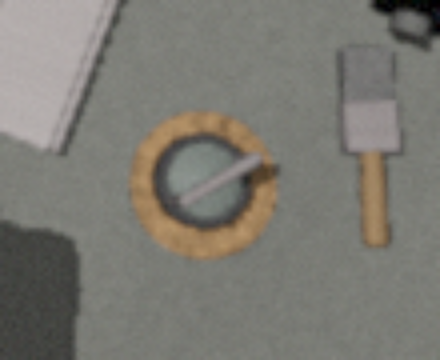

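The magnifier sits wholly on the mat. In the wrist view the spatula handle runs (258–274,121) to (260–276,245) and the blade spans columns 250–284 and rows 12–101.

Run:
```python
from h import *
c=np.load("w2.npy",allow_pickle=True).item()
print(cast(c,[(258,121),(275,121),(260,246),(277,245)],.056).round(4)[:,:2]);print(cast(c,[(251,12),(284,12),(250,101),(284,101)],.01).round(4)[:,:2])
print(cast(c,[(235,233),(291,235),(234,101),(293,102)],.008).round(4)[:,:2])
H,S,V=[c["hsv"][...,i].astype(int) for i in range(3)]
for a,ce,b in blobs((H<14)&(S>110)&(V<150),300):print(a,ce,rect(c,b,.056))
```

```text
[[0.4954 0.0219]
 [0.4955 0.0059]
 [0.3669 0.021 ]
 [0.3683 0.0031]]
[[ 0.616   0.0338]
 [ 0.6157 -0.0016]
 [ 0.5152  0.0339]
 [ 0.5153 -0.0027]]
[[ 0.3613  0.0542]
 [ 0.3596 -0.013 ]
 [ 0.5156  0.0517]
 [ 0.5143 -0.0125]]
1932 [266.5636646  182.16925466] [4.313e+02 1.400e+01 1.264e+02 1.720e+01 3.000e-01]
```

Request:
drive_tool(moves=[[1.1,-0.8,2,0,0,0,-1],[1.2,-0.9,3,0,0,0,-1],[0,0,4,0,0,0,-1],[0,0,4,0,0,0,-1],[0,0,3,0,0,0,-1],[0,0,2,0,0,0,-1],[0,0,1.5,0,0,0,-1],[0,0,0,0,0,0,-1],[0,0,0,0,0,0,0],[0,0,0,0,0,0,1]], newtons=60)

```text
t: 13.35
tcp_pos: [0.4511, 0.0152, 0.0516]
orientation: [180.0, -0.1, 0.5]
wrist_force: [1.4, -0.1, -0.4]
gripper_width: 0.0742
grasp_force: 0.0
```

Request:
drive_tool(moves=[[0,0,0,0,0,0,1],[0,0,0,0,0,0,1],[0,0,0,0,0,0,1],[0,0,0,0,0,0,1],[0,0,0,0,0,0,1],[0,0,0,0,0,0,1],[0,0,0,0,0,0,1],[0,0,0,0,0,0,1],[0,0,0,0,0,0,1],[0,0,0,0,0,0,1]])

```text
t: 14.35
tcp_pos: [0.4505, 0.0153, 0.0507]
orientation: [180.0, 0.0, 0.4]
wrist_force: [0.0, -0.4, -0.1]
gripper_width: 0.0172
grasp_force: 60.0
```

Request:
drive_tool(moves=[[0,0,-0.3,0,0,0,1],[0,0,-0.7,0,0,0,1],[0,0,-1.5,0,0,0,1],[0,0,-2,0,0,0,1],[0,0,-2,0,0,0,1],[0,0,-1,0,0,0,1],[0.3,-1,0,0,0,-6,1],[0.3,-1,0,0,0,-8,1],[0.3,-1,0,0,0,-8,1],[0.3,-1,0,0,0,-7,1]])

```text
t: 15.35
tcp_pos: [0.4546, 0.0568, 0.1256]
orientation: [-180.0, 0.0, 29.7]
wrist_force: [-0.2, -0.2, -2.3]
gripper_width: 0.0172
grasp_force: 60.0
```

Request:
drive_tool(moves=[[0,0,0,0,0,-4,1],[0,0,0,0,0,0,1],[0,0,0,0,0,0,1],[0,0,0,0,0,0,1],[0,0,0,0,0,0,1],[0,0,0,0,0,0,1],[0,0,0,0,0,0,1],[0,0,0,0,0,0,1],[0,0,0,0,0,0,1],[0,0,0,0,0,0,1]])

```text
t: 16.35
tcp_pos: [0.4547, 0.0564, 0.1257]
orientation: [180.0, 0.0, 33.4]
wrist_force: [-0.6, -0.7, -1.3]
gripper_width: 0.0172
grasp_force: 60.0
```

Run:
```python
from h import *
delta([.4574,.0524,.12],33.4)
c=cam("wrist");np.save("w3.npy",c,allow_pickle=True);cv2.imwrite("pics/w3.png",c["img"][:,:,::-1])
t=cam("top");boards(t,150);boards(c)
```

```text
at [0.4547 0.0564 0.1257] [180.     0.    33.43] tool d [0.   0.48 0.57] wz 0.03
green 486 [193.2 195. ] [655.4 180.3 103.8  64.9  32.7]
green 460 [163.9 209.8] [611.8 267.1 102.   59.8  35.8]
green 492 [135.8 222.7] [571.8 346.9 101.7  64.4  43.7]
```

View pics/w3.png

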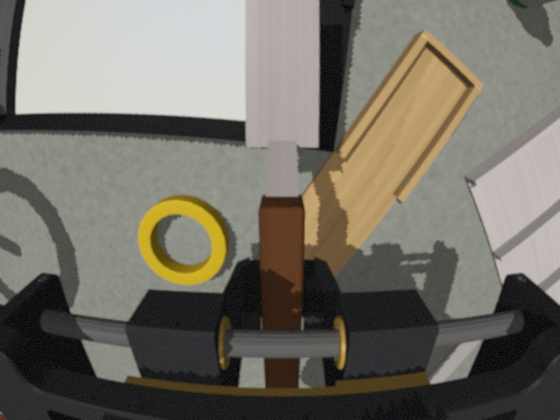

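Blade and handle are straight in the gripper (blade centre column ≈282), and the boards haven't moved. Lowering to the pad to find the contact height.

Request:
drive_tool(moves=[[0,0.5,1,0,0,0,1],[0,0,1.5,0,0,0,1],[0,0,1.5,0,0,0,1],[0,0,1,0,0,0,1],[0,0,0.8,0,0,0,1],[0,0,0,0,0,0,1],[0,0,0,0,0,0,1],[0,0,0,0,0,0,1],[0,0,0,0,0,0,1],[0,0,0,0,0,0,1]])

```text
t: 17.45
tcp_pos: [0.4576, 0.0522, 0.068]
orientation: [180.0, -0.0, 33.4]
wrist_force: [0.7, 0.7, -2.4]
gripper_width: 0.0173
grasp_force: 60.0
```

Request:
drive_tool(moves=[[0,0,0.05,0,0,0,1],[0,0,0.05,0,0,0,1],[0,0,0.05,0,0,0,1],[0,0,0,0,0,0,1],[0,0,0,0,0,0,1],[0,0,0,0,0,0,1],[0,0,0,0,0,0,1],[0,0,0,0,0,0,1],[0,0,0,0,0,0,1],[0,0,0,0,0,0,1]])

```text
t: 18.45
tcp_pos: [0.4575, 0.0523, 0.0662]
orientation: [-180.0, 0.0, 33.4]
wrist_force: [-0.5, 0.6, -1.1]
gripper_width: 0.0173
grasp_force: 60.0
```

Request:
drive_tool(moves=[[0,0,0.05,0,0,0,1],[0,0,0.05,0,0,0,1],[0,0,0.05,0,0,0,1],[0,0,0,0,0,0,1],[0,0,0,0,0,0,1],[0,0,0,0,0,0,1],[0,0,0,0,0,0,1],[0,0,0,0,0,0,1],[0,0,0,0,0,0,1],[0,0,0,0,0,0,1]])

```text
t: 19.45
tcp_pos: [0.4575, 0.0522, 0.0647]
orientation: [180.0, -0.0, 33.4]
wrist_force: [-0.5, 0.1, -1.7]
gripper_width: 0.0173
grasp_force: 60.0
```

Request:
drive_tool(moves=[[0.5,0,0,0,0,0,1],[0.8,0,0,0,0,0,1],[0.8,0,0,0,0,0,1],[0.8,0,0,0,0,0,1],[0.8,0,0,0,0,0,1],[0.8,0,0,0,0,0,1],[0.8,0,0,0,0,0,1],[0.7,0,0,0,0,0,1],[0,0,0,0,0,0,1],[0,0,0,0,0,0,1]])

```text
t: 20.45
tcp_pos: [0.5074, 0.0853, 0.0646]
orientation: [-180.0, 0.0, 33.4]
wrist_force: [-0.5, -0.2, -1.5]
gripper_width: 0.0173
grasp_force: 60.0
```

Run:
```python
from h import *
u=np.array([np.cos(np.radians(33.3)),np.sin(np.radians(33.3))])
delta(list(np.array([.654,.1822])-.1205*u)+[.0647],33.4)
c=cam("wrist");np.save("w4.npy",c,allow_pickle=True);cv2.imwrite("pics/w4.png",c["img"][:260,150:400,::-1])
t=cam("top");boards(t,150)
```

```text
at [0.5074 0.0853 0.0646] [-1.7999e+02  2.0000e-02  3.3440e+01] tool d [ 5.52 -0.04 -0.01] wz 0.04
green 492 [193.2 195.1] [656.6 181.2 107.1  65.   33.2]
green 459 [163.9 209.9] [611.8 267.  101.9  60.   36.1]
green 490 [135.8 222.8] [570.4 348.1 100.5  65.5  41.7]
```

View pics/w4.png

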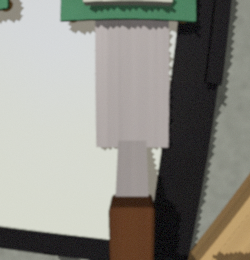

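Board 1's near edge spans crop columns 61–196 (centre ≈128.5), with the blade centre at ≈132. That's about 1.6 mm off, so I'll shift left slightly and advance.

Request:
drive_tool(moves=[[0.4,-0.1,0,0,0,0,1],[0.7,-0.05,0,0,0,0,1],[0.8,0,0,0,0,0,1],[0.8,0,0,0,0,0,1],[0.8,0,0,0,0,0,1],[0.8,0,0,0,0,0,1],[0.6,0,0,0,0,0,1],[0.5,0,0,0,0,0,1],[0,0,0,0,0,0,1],[0,0,0,0,0,0,1]])

```text
t: 21.55
tcp_pos: [0.5516, 0.1163, 0.0646]
orientation: [-180.0, 0.0, 33.4]
wrist_force: [-0.1, -0.5, -1.5]
gripper_width: 0.0171
grasp_force: 60.0
```

Run:
```python
from h import *
c=cam("wrist");cv2.imwrite("pics/w5.png",c["img"][:260,150:400,::-1])
H,S,V=[c["hsv"][...,i].astype(int) for i in range(3)]
for a,ce,b in blobs((H>45)&(H<90)&(S>55),400):
    ys,xs=np.nonzero(b);print(a,ce,ys.max(),[ (r,xs[ys==r].min(),xs[ys==r].max()) for r in range(10,ys.max()-3,15)])
t=cam("top");boards(t,150)
```

```text
2840 [15.55035211 52.97077465] 118 [(10, np.int64(0), np.int64(26)), (25, np.int64(1), np.int64(27)), (40, np.int64(2), np.int64(27)), (55, np.int64(0), np.int64(29)), (70, np.int64(0), np.int64(30)), (85, np.int64(18), np.int64(32)), (100, np.int64(15), np.int64(34))]
8501 [108.88860134  57.42195036] 127 [(10, np.int64(56), np.int64(156)), (25, np.int64(55), np.int64(156)), (40, np.int64(55), np.int64(156)), (55, np.int64(56), np.int64(157)), (70, np.int64(56), np.int64(158)), (85, np.int64(57), np.int64(158)), (100, np.int64(58), np.int64(160)), (115, np.int64(60), np.int64(131))]
12856 [283.99719975  62.54667082] 133 [(10, np.int64(215), np.int64(352)), (25, np.int64(215), np.int64(351)), (40, np.int64(215), np.int64(350)), (55, np.int64(214), np.int64(350)), (70, np.int64(214), np.int64(350)), (85, np.int64(214), np.int64(350)), (100, np.int64(215), np.int64(351)), (115, np.int64(215), np.int64(349))]Traceback (most recent call last):
  File "<stdin>", line 5, in <module>
    return umr_minimum(a, axis, None, out, keepdims, initial, where)
ValueError: zero-size array to reduction operation minimum which has no identity
```

Request:
drive_tool(moves=[[0,0,-0.2,0,0,0,1],[0,0,-0.2,0,0,0,1],[0,0,-0.3,0,0,0,1],[0,0,-0.5,0,0,0,1],[0,0,-0.8,0,0,0,1],[0,0,-1.2,0,0,0,1],[0,0,-1.4,0,0,0,1],[0,0,-1,0,0,0,1],[0,0,-0.6,0,0,0,1],[0,0,-0.2,0,0,0,1]])

```text
t: 22.6
tcp_pos: [0.552, 0.1163, 0.1296]
orientation: [180.0, -0.1, 33.4]
wrist_force: [-0.5, 0.6, -3.2]
gripper_width: 0.0172
grasp_force: 60.0
```

```bash
cat >> h.py <<'E'
def held(c=None):
    c=c or cam("wrist");H,S,V=[c["hsv"][...,i].astype(int) for i in range(3)]
    for a,ce,b in blobs((H>45)&(H<90)&(S>55),3000):
        if 240<ce[0]<320:
            ys,xs=np.nonzero(b);print("held",a,"rear row",ys.max(),[(r,int(xs[ys==r].min()),int(xs[ys==r].max())) for r in (5,35,65,95,115) if (ys==r).any()])
# tray: centre (.5812,-.2093), yaw -22.95
TY=-22.95;C,Sn=np.cos(np.radians(TY)),np.sin(np.radians(TY))
def tray(x,y): return np.array([.5812,-.2093])+[C*x-Sn*y,Sn*x+C*y]
E
python3 - <<'E'
from h import *
held();print(bot.sense()["wrist_force"])
for b in (.086,0,-.086):
    p=tray(-.12-.0,b);print(b,tray(0,b),p);delta(list(p)+[.135],TY)
E
```

```text
held 12363 rear row 133 [(5, 217, 348), (35, 217, 349), (65, 216, 348), (95, 216, 349), (115, 216, 347)]
[ 0.60981858  0.89010601 -2.6942133 ]
0.086 [ 0.61473378 -0.13010729] [ 0.50423232 -0.08331597]
at [0.5519 0.1163 0.1293] [ 1.7998e+02 -3.0000e-02  3.3430e+01] tool d [ 3.4  20.24 -0.57] wz 56.38
0 [ 0.5812 -0.2093] [ 0.47069854 -0.16250868]
at [0.5519 0.1163 0.1293] [ 1.7998e+02 -3.0000e-02  3.3430e+01] tool d [ 3.4  28.84 -0.57] wz 56.38
-0.086 [ 0.54766622 -0.28849271] [ 0.43716476 -0.24170139]
at [0.5519 0.1163 0.1293] [ 1.7998e+02 -3.0000e-02  3.3430e+01] tool d [ 3.4  37.44 -0.57] wz 56.38
```

Board 1 sits centred on the blade (columns 216–349, rear row 133). I'll carry it to bay_2.

Request:
drive_tool(moves=[[-0.4,0.32,0,0,0,0,1],[-0.8,0.64,0,0,0,0,1],[-1.2,0.96,0,0,0,0,1],[-1.6,1.28,0,0,0,0,1],[-2,1.6,0,0,0,0,1],[-2,1.6,0,0,0,0,1],[-2,1.6,0,0,0,0,1],[-2,1.6,0,0,0,0,1],[-2,1.6,0,0,0,0,1],[-2,1.6,0,0,0,0,1]])

```text
t: 23.65
tcp_pos: [0.4876, -0.0805, 0.1286]
orientation: [-180.0, 0.0, 33.4]
wrist_force: [-0.7, 0.5, -3.1]
gripper_width: 0.017
grasp_force: 60.0
```

Request:
drive_tool(moves=[[-2,1.6,0,0,0,0,1],[-2,1.6,0,0,0,0,1],[-2,1.6,0,0,0,0,1],[-2,1.6,0,0,0,0,1],[-1.6,1.3,0,0,0,0,1],[-1.4,1.1,0,0,0,0,1],[-1,0.8,0,0,0,0,1],[-0.6,0.5,0,0,0,0,1],[-0.4,0.3,0,0,0,0,1],[-0.2,0.2,0,0,0,0,1]])

```text
t: 24.65
tcp_pos: [0.4369, -0.2399, 0.1287]
orientation: [-180.0, -0.0, 33.4]
wrist_force: [0.9, 0.4, -1.7]
gripper_width: 0.0173
grasp_force: 60.0
```

Request:
drive_tool(moves=[[0,0,0,0,0,1,1],[0,0,0,0,0,2,1],[0,0,0,0,0,4,1],[0,0,0,0,0,6,1],[0,0,0,0,0,7,1],[0,0,0,0,0,7,1],[0,0,0,0,0,7,1],[0,0,0,0,0,7,1],[0,0,0,0,0,6,1],[0,0,0,0,0,4,1]])

```text
t: 25.65
tcp_pos: [0.4372, -0.2393, 0.1287]
orientation: [-180.0, 0.0, -17.8]
wrist_force: [-0.1, -0.1, -2.3]
gripper_width: 0.0172
grasp_force: 60.0
```

Request:
drive_tool(moves=[[0,0,0,0,0,3,1],[0,0,0,0,0,2,1],[0,0,0,0,0,0.4,1],[0,0,0,0,0,0,1],[0,0,0,0,0,0,1],[0,0,0,0,0,0,1],[0,0,0,0,0,0,1],[0,0,0,0,0,0,1],[0,0,0,0,0,0,1],[0,0,0,0,0,0,1]])

```text
t: 26.65
tcp_pos: [0.437, -0.2399, 0.1287]
orientation: [-180.0, -0.0, -23.0]
wrist_force: [0.2, 0.9, -2.3]
gripper_width: 0.017
grasp_force: 60.0
```

Run:
```python
from h import *
c=cam("wrist");held(c);delta(list(tray(-.1205,-.086))+[.135],TY)
np.save("w6.npy",c,allow_pickle=True);cv2.imwrite("pics/w6.png",c["img"][:,:,::-1])
t=cam("top");boards(t,150)
```

```text
held 12133 rear row 130 [(5, 217, 347), (35, 217, 347), (65, 216, 347), (95, 216, 346), (115, 217, 345)]
at [ 0.437  -0.2399  0.1287] [180.    -0.   -22.97] tool d [ 0.04  0.16 -0.63] wz -0.02
green 458 [163.8 209.8] [611.9 267.2 101.6  59.9  36.1]
green 488 [135.9 222.7] [571.  348.  101.   66.2  41.3]
green 501 [354. 225.] [ 557.4 -299.7   99.3   64.   -23.5]
```

View pics/w6.png

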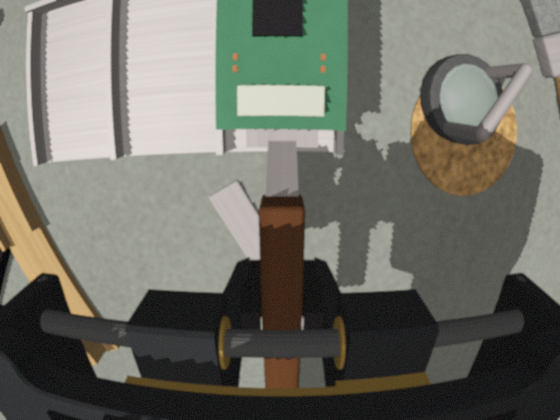

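Board held steady. The tray wall ends are visible at about (37,162), (117,158), (223,152) and (340,150), so I'll check lateral alignment with those.

Run:
```python
from h import *
c=np.load("w6.npy",allow_pickle=True).item()
P=cast(c,[(39,160),(118,156),(223,151),(340,150)],.02)[:,:2]-[.5812,-.2093]
print(np.c_[P@[C,Sn],P@[-Sn,C]].round(4))
# wall tops far along image
P=cast(c,[(35,20),(40,150),(118,30),(117,145)],.02)[:,:2]-[.5812,-.2093]
print(np.c_[P@[C,Sn],P@[-Sn,C]].round(4))
```

```text
[[-0.0681  0.1275]
 [-0.0704  0.0422]
 [-0.0701 -0.0423]
 [-0.0695 -0.1259]]
[[ 0.0569  0.1259]
 [-0.0594  0.1246]
 [ 0.0277  0.038 ]
 [-0.0617  0.0422]]
```

Request:
drive_tool(moves=[[0,0.1,0.2,0,0,0,1],[0,0.06,0.5,0,0,0,1],[0,0,1,0,0,0,1],[0,0,1.2,0,0,0,1],[0,0,1.4,0,0,0,1],[0,0,1.3,0,0,0,1],[0,0,1,0,0,0,1],[0,0,0.6,0,0,0,1],[0,0,0.3,0,0,0,1],[0,0,0.2,0,0,0,1]])

```text
t: 27.75
tcp_pos: [0.4366, -0.2415, 0.0517]
orientation: [180.0, -0.0, -23.0]
wrist_force: [0.2, 0.4, -0.8]
gripper_width: 0.0173
grasp_force: 60.0
```

Request:
drive_tool(moves=[[0,0,0.1,0,0,0,1],[0,0,0,0,0,0,1],[0,0,0,0,0,0,1],[0,0,0,0,0,0,1],[0,0,0,0,0,0,1],[0,0,0,0,0,0,1],[0,0,0,0,0,0,1],[0,0,0,0,0,0,1],[0,0,0,0,0,0,1],[0,0,0,0,0,0,1]])

```text
t: 28.75
tcp_pos: [0.4364, -0.2413, 0.0507]
orientation: [-180.0, 0.0, -23.0]
wrist_force: [0.5, -0.3, -1.8]
gripper_width: 0.0176
grasp_force: 60.0
```

Run:
```python
from h import *
held();delta(list(tray(-.1205,-.086))+[.050],TY)
t=cam("top");boards(t,150,.016)
```

```text
held 12438 rear row 130 [(5, 216, 347), (35, 215, 348), (65, 215, 347), (95, 215, 347), (115, 215, 346)]
at [ 0.4364 -0.2413  0.0507] [-180.      0.    -22.97] tool d [0.04 0.   0.07] wz -0.02
green 454 [163.9 209.9] [612.9 270.1 100.5  60.7  36.1]
green 496 [135.8 222.8] [572.1 353.1 101.9  65.9  41.1]
green 443 [349.9 228.5] [ 549.5 -290.1   91.7   60.9  -23.4]
```

Request:
drive_tool(moves=[[-0.5,0,0.05,0,0,0,1],[-1,0,0,0,0,0,1],[-1.5,0,0,0,0,0,1],[-1.5,0,0,0,0,0,1],[-1.5,0,0,0,0,0,1],[-1.5,0,0,0,0,0,1],[-1.5,0,0,0,0,0,1],[-1.5,0,0,0,0,0,1],[-1,0,0,0,0,0,1],[-0.5,0,0,0,0,0,1]])

```text
t: 29.85
tcp_pos: [0.325, -0.194, 0.0503]
orientation: [-180.0, 0.0, -23.0]
wrist_force: [0.1, -0.7, -2.1]
gripper_width: 0.0173
grasp_force: 60.0
```

Request:
drive_tool(moves=[[0,0,-0.5,0,0,0,1],[0,0,-1.5,0,0,0,1],[0,0,-2.5,0,0,0,1],[0,0,-2.5,0,0,0,1],[0,0,-1,0,0,0,1],[0,0,0,0,0,-6,1],[0,0,0,0,0,-8,1],[0,0,0,0,0,-8,1],[0,0,0,0,0,-8,1],[0,0,0,0,0,-8,1]])

```text
t: 30.85
tcp_pos: [0.326, -0.1945, 0.1299]
orientation: [-180.0, 0.0, 15.4]
wrist_force: [0.5, -0.8, -1.7]
gripper_width: 0.0175
grasp_force: 60.0
```

Request:
drive_tool(moves=[[0,0,0,0,0,-8,1],[0,0,0,0,0,-8,1],[0,0,0,0,0,-4.7,1],[0,0,0,0,0,0,1],[0,0,0,0,0,0,1],[0,0,0,0,0,0,1],[0,0,0,0,0,0,1],[0,0,0,0,0,0,1],[0,0,0,0,0,0,1],[0,0,0,0,0,0,1]])

```text
t: 31.85
tcp_pos: [0.3259, -0.1945, 0.1302]
orientation: [180.0, -0.0, 35.7]
wrist_force: [-0.7, -0.5, -1.3]
gripper_width: 0.0172
grasp_force: 60.0
```

Run:
```python
from h import *
delta([.4195,.1306,.0650],35.7)
t=cam("top");boards(t,150);boards(t,150,.016)
P=np.array([.5495,-.2901])-[.5812,-.2093]
```

```text
at [ 0.3259 -0.1945  0.1302] [180.    -0.    35.72] tool d [ 26.57 -20.94   6.52] wz 0.02
green 458 [163.9 209.9] [611.8 267.  101.9  60.   36.1]
green 495 [135.9 222.7] [571.2 348.9 102.4  65.4  40.8]
green 458 [349.7 229.3] [ 546.5 -286.8   94.2   60.4  -23.3]
green 458 [163.9 209.9] [613.9 270.9 103.   60.7  36.1]
green 495 [135.9 222.7] [572.8 353.7 103.5  66.1  40.8]
green 458 [349.7 229.3] [ 547.9 -289.3   95.3   61.1  -23.3]
```

Request:
drive_tool(moves=[[1.3,-1,0,0,0,0,1],[2.6,-2,0,0,0,0,1],[3.2,-2.6,0,0,0,0,1],[3.2,-2.6,0,0,0,0,1],[3.2,-2.6,0,0,0,0,1],[3.2,-2.6,0,0,0,0,1],[3.2,-2.6,0,0,0,0,1],[3.2,-2.6,0,0,0,0,1],[2.2,-1.5,0,0,0,0,1],[1.3,-0.8,0,0,0,0,1]])

```text
t: 32.9
tcp_pos: [0.42, 0.1325, 0.1302]
orientation: [-180.0, -0.0, 35.9]
wrist_force: [-0.3, 0.1, -2.1]
gripper_width: 0.0177
grasp_force: 60.0
```

Request:
drive_tool(moves=[[0,0,0.5,0,0,0,1],[0,0,1,0,0,0,1],[0,0,1.5,0,0,0,1],[0,0,1.5,0,0,0,1],[0,0,1,0,0,0,1],[0,0,0.5,0,0,0,1],[0,0,0,0,0,0,1],[0,0,0,0,0,0,1],[0,0,0,0,0,0,1],[0,0,0,0,0,0,1]])

```text
t: 33.9
tcp_pos: [0.42, 0.1305, 0.0706]
orientation: [180.0, -0.0, 35.7]
wrist_force: [-0.0, 0.6, -1.3]
gripper_width: 0.0175
grasp_force: 60.0
```

Run:
```python
from h import *
delta([.4195,.1306,.0650],35.7)
```

```text
at [0.42   0.1305 0.0706] [ 1.7997e+02 -4.0000e-02  3.5740e+01] tool d [-0.03 -0.03  0.56] wz 0.04
```

Request:
drive_tool(moves=[[0,0,0.3,0,0,0,1],[0,0,0.28,0,0,0,1],[0.5,0,0,0,0,0,1],[0.8,0,0,0,0,0,1],[0.9,0,0,0,0,0,1],[1,0,0,0,0,0,1],[1,0,0,0,0,0,1],[0.8,0,0,0,0,0,1],[0.5,0,0,0,0,0,1],[0.3,0,0,0,0,0,1]])

```text
t: 34.9
tcp_pos: [0.4672, 0.1646, 0.0643]
orientation: [-180.0, 0.0, 35.7]
wrist_force: [0.2, -0.1, -1.5]
gripper_width: 0.0174
grasp_force: 60.0
```

```bash
cat >> h.py <<'E'
def ahead(c=None):
    """near edge of the green board ahead, and blade columns, in the wrist view"""
    c=c or cam("wrist");H,S,V=[c["hsv"][...,i].astype(int) for i in range(3)]
    for a,ce,b in blobs((H>45)&(H<90)&(S>55),100):
        if 230<ce[0]<330:
            ct=cv2.findContours(b.astype(np.uint8),0,1)[0];r=cv2.boundingRect(np.vstack(ct));ys,xs=np.nonzero(b)
            # bottom edge per column -> slope
            cols=np.arange(r[0]+8,r[0]+r[2]-8);bot_=[ys[xs==k].max() for k in cols if (xs==k).any()];k=np.polyfit(np.arange(len(bot_)),bot_,1)[0]
            print("board",a,"box",r,"centre col",r[0]+r[2]/2-281.6,"edge slope deg",np.degrees(np.arctan(k)).round(1))
            for q in (3,8,13,20,40,60,90,120):
                v=xs[ys==q]
                if len(v):print(q,v.min(),v.max())
E
python3 - <<'E'
from h import *
delta([.4195,.1306,.0650],35.7);ahead()
E
```

```text
at [0.4672 0.1646 0.0643] [-1.800e+02  1.000e-02  3.574e+01] tool d [-5.86 -0.02 -0.07] wz 0.04
board 2287 box (216, 0, 135, 23) centre col 1.8999999999999773 edge slope deg -0.2
3 216 349
8 216 349
13 216 350
20 216 350
```

Request:
drive_tool(moves=[[0.4,0.05,0,0,0,0,1],[0.7,0,0,0,0,0,1],[0.8,0,0,0,0,0,1],[0.8,0,0,0,0,0,1],[0.8,0,0,0,0,0,1],[0.8,0,0,0,0,0,1],[0.7,0,0,0,0,0,1],[0.4,0,0,0,0,0,1],[0,0,0,0,0,0,1],[0,0,0,0,0,0,1]])

```text
t: 35.95
tcp_pos: [0.5108, 0.1954, 0.0643]
orientation: [-180.0, 0.0, 35.7]
wrist_force: [0.4, 0.7, -2.7]
gripper_width: 0.0172
grasp_force: 60.0
```

Run:
```python
from h import *
held()
```

```text
held 12587 rear row 130 [(5, 214, 348), (35, 214, 348), (65, 214, 348), (95, 215, 348), (115, 215, 348)]
```

Request:
drive_tool(moves=[[0,0,-0.2,0,0,0,1],[0,0,-0.2,0,0,0,1],[0,0,-0.3,0,0,0,1],[0,0,-0.5,0,0,0,1],[0,0,-0.8,0,0,0,1],[0,0,-1.2,0,0,0,1],[0,0,-1.4,0,0,0,1],[0,0,-1,0,0,0,1],[0,0,-0.6,0,0,0,1],[0,0,-0.2,0,0,0,1]])

```text
t: 37.0
tcp_pos: [0.5111, 0.1955, 0.1292]
orientation: [180.0, -0.1, 35.7]
wrist_force: [-0.8, -0.2, -2.4]
gripper_width: 0.017
grasp_force: 60.0
```

Request:
drive_tool(moves=[[-0.33,0.36,0,0,0,0,1],[-0.66,0.73,0,0,0,0,1],[-1,1.1,0,0,0,0,1],[-1.3,1.45,0,0,0,0,1],[-1.65,1.82,0,0,0,0,1],[-1.65,1.82,0,0,0,0,1],[-1.65,1.82,0,0,0,0,1],[-1.65,1.82,0,0,0,0,1],[-1.65,1.82,0,0,0,0,1],[-1.65,1.82,0,0,0,0,1]])

```text
t: 38.0
tcp_pos: [0.4882, -0.0017, 0.1282]
orientation: [-180.0, 0.0, 35.7]
wrist_force: [0.7, -0.7, -2.6]
gripper_width: 0.0173
grasp_force: 60.0
```

Request:
drive_tool(moves=[[-1.65,1.82,0,0,0,0,1],[-1.65,1.82,0,0,0,0,1],[-1.65,1.82,0,0,0,0,1],[-1.65,1.82,0,0,0,0,1],[-1.3,1.45,0,0,0,0,1],[-1.1,1.25,0,0,0,0,1],[-0.8,0.9,0,0,0,0,1],[-0.5,0.55,0,0,0,0,1],[-0.3,0.35,0,0,0,0,1],[-0.1,0.15,0,0,0,0,1]])

```text
t: 39.0
tcp_pos: [0.4717, -0.1592, 0.1284]
orientation: [-180.0, 0.0, 35.7]
wrist_force: [-1.0, -0.3, -2.7]
gripper_width: 0.0169
grasp_force: 60.0
```

Request:
drive_tool(moves=[[0,0,0,0,0,1,1],[0,0,0,0,0,2,1],[0,0,0,0,0,4,1],[0,0,0,0,0,6,1],[0,0,0,0,0,7,1],[0,0,0,0,0,7,1],[0,0,0,0,0,7,1],[0,0,0,0,0,7,1],[0,0,0,0,0,6,1],[0,0,0,0,0,4,1]])

```text
t: 40.0
tcp_pos: [0.4718, -0.1584, 0.1284]
orientation: [-180.0, 0.0, -15.5]
wrist_force: [-0.4, -0.5, -3.3]
gripper_width: 0.017
grasp_force: 60.0
```

Request:
drive_tool(moves=[[0,0,0,0,0,4,1],[0,0,0,0,0,2.5,1],[0,0,0,0,0,1.2,1],[0,0,0,0,0,0,1],[0,0,0,0,0,0,1],[0,0,0,0,0,0,1],[0,0,0,0,0,0,1],[0,0,0,0,0,0,1],[0,0,0,0,0,0,1],[0,0,0,0,0,0,1]])

```text
t: 41.0
tcp_pos: [0.4717, -0.159, 0.1284]
orientation: [-180.0, -0.0, -23.0]
wrist_force: [-0.1, -0.6, -3.1]
gripper_width: 0.0169
grasp_force: 60.0
```

Run:
```python
from h import *
held();delta(list(tray(-.1205,0))+[.0507],TY)
t=cam("top");boards(t,150)
```

```text
held 12061 rear row 130 [(5, 217, 345), (35, 216, 346), (65, 216, 346), (95, 217, 346), (115, 218, 346)]
at [ 0.4717 -0.159   0.1284] [-180.      0.    -22.97] tool d [-0.01  0.36  7.77] wz -0.02
green 501 [325.9 213.7] [ 591.7 -214.4  102.    64.   -22.6]
green 489 [135.9 222.7] [572.1 346.7 101.8  64.2  43.9]
green 437 [350.1 228.5] [ 547.6 -287.4   93.2   60.9  -24.5]
```

Request:
drive_tool(moves=[[0,0.2,0.2,0,0,0,1],[0,0.16,0.5,0,0,0,1],[0,0,1,0,0,0,1],[0,0,1.2,0,0,0,1],[0,0,1.4,0,0,0,1],[0,0,1.3,0,0,0,1],[0,0,1,0,0,0,1],[0,0,0.6,0,0,0,1],[0,0,0.3,0,0,0,1],[0,0,0.25,0,0,0,1]])

```text
t: 42.1
tcp_pos: [0.4706, -0.1625, 0.0509]
orientation: [180.0, -0.0, -23.0]
wrist_force: [0.4, 0.6, -1.3]
gripper_width: 0.0174
grasp_force: 60.0
```

Request:
drive_tool(moves=[[0,0,0,0,0,0,1],[0,0,0,0,0,0,1],[0,0,0,0,0,0,1],[0,0,0,0,0,0,1],[-0.3,0,0,0,0,0,1],[-0.5,0,0,0,0,0,1],[-0.8,0,0,0,0,0,1],[-1,0,0,0,0,0,1],[-1,0,0,0,0,0,1],[-1,0,0,0,0,0,1]])

```text
t: 43.1
tcp_pos: [0.427, -0.144, 0.051]
orientation: [-180.0, 0.0, -23.0]
wrist_force: [-0.2, -0.7, -0.9]
gripper_width: 0.0175
grasp_force: 60.0
```

Run:
```python
from h import *
c=cam("wrist");held(c);ahead(c);print(bot.sense()["tcp_pos"])
```

```text
board 2855 box (215, 0, 134, 37) centre col 0.39999999999997726 edge slope deg -0.4
3 216 347
8 216 347
13 216 348
20 216 348
[ 0.42584346 -0.14323714  0.05074072]
```

Request:
drive_tool(moves=[[-1,0,0,0,0,0,1],[-1.5,0,0,0,0,0,1],[-1.5,0,0,0,0,0,1],[-1.5,0,0,0,0,0,1],[-1.2,0,0,0,0,0,1],[-0.6,0,0,0,0,0,1],[0,0,-0.8,0,0,0,1],[0,0,-2,0,0,0,1],[0,0,-2.5,0,0,0,1],[0,0,-2.5,0,0,0,1]])

```text
t: 44.15
tcp_pos: [0.3611, -0.1161, 0.1305]
orientation: [180.0, -0.0, -23.0]
wrist_force: [-0.1, 0.2, -1.9]
gripper_width: 0.0172
grasp_force: 60.0
```

Request:
drive_tool(moves=[[0,0,0,0,0,-6,1],[0,0,0,0,0,-8,1],[0,0,0,0,0,-8,1],[0,0,0,0,0,-8,1],[0,0,0,0,0,-8,1],[0,0,0,0,0,-8,1],[0,0,0,0,0,-8,1],[0,0,0,0,0,-7,1],[0,0,0,0,0,-3.3,1],[0,0,0,0,0,0,1]])

```text
t: 45.15
tcp_pos: [0.3612, -0.1162, 0.1295]
orientation: [179.9, -0.0, 41.4]
wrist_force: [0.0, -1.5, -2.4]
gripper_width: 0.017
grasp_force: 60.0
```

Run:
```python
from h import *
delta([.3936,.1926,.071],41.3);t=cam("top");boards(t,150);boards(t,150,.016)
```

```text
at [ 0.3612 -0.1162  0.1295] [ 1.7993e+02 -1.0000e-02  4.1360e+01] tool d [ 22.81 -21.06   5.85] wz 0.06
green 467 [323.4 218.5] [ 579.5 -208.5   94.    60.3  -22.4]
green 497 [135.8 222.7] [572.8 347.4 103.9  64.1  44. ]
green 463 [349.8 229.3] [ 546.5 -286.8   94.2   60.4  -23.3]
green 467 [323.4 218.5] [ 581.2 -210.1   95.1   61.   -22.4]
green 497 [135.8 222.7] [574.5 352.2 105.   64.8  44. ]
green 463 [349.8 229.3] [ 547.9 -289.3   95.3   61.1  -23.3]
```

Request:
drive_tool(moves=[[1,-1,0,0,0,0,1],[2,-1.8,0,0,0,0,1],[2.6,-2.4,0,0,0,0,1],[2.8,-2.6,0,0,0,0,1],[2.8,-2.6,0,0,0,0,1],[2.8,-2.6,0,0,0,0,1],[2.8,-2.6,0,0,0,0,1],[2.8,-2.6,0,0,0,0,1],[2,-1.8,0,0,0,0,1],[1.2,-1.06,0,0,0,0,1]])

```text
t: 46.2
tcp_pos: [0.393, 0.1947, 0.1292]
orientation: [180.0, -0.0, 41.3]
wrist_force: [0.4, -1.1, -2.1]
gripper_width: 0.0173
grasp_force: 60.0
```

Request:
drive_tool(moves=[[0,0,0.5,0,0,0,1],[0,0,1,0,0,0,1],[0,0,1.5,0,0,0,1],[0,0,1.5,0,0,0,1],[0,0,0.8,0,0,0,1],[0,0,0.5,0,0,0,1],[0,0,0,0,0,0,1],[0,0,0,0,0,0,1],[0,0,0,0,0,0,1],[0,0,0,0,0,0,1]])

```text
t: 47.2
tcp_pos: [0.3931, 0.1928, 0.0713]
orientation: [180.0, -0.0, 41.3]
wrist_force: [-0.3, 0.6, -1.6]
gripper_width: 0.0172
grasp_force: 60.0
```

Run:
```python
from h import *
delta([.3936,.1926,.0648],41.3)
c=cam("wrist");H,S,V=[c["hsv"][...,i].astype(int) for i in range(3)]
boards(cam("top"),150)
```

```text
at [0.3931 0.1928 0.0713] [ 1.7998e+02 -4.0000e-02  4.1330e+01] tool d [0.03 0.05 0.65] wz 0.03
green 458 [323.4 218.5] [ 579.5 -208.5   94.    60.3  -22.4]
green 493 [135.9 222.7] [571.3 348.6 102.3  65.   41.3]
green 462 [349.7 229.3] [ 546.5 -286.8   94.3   60.3  -23.4]
```

Request:
drive_tool(moves=[[0,0.05,0.3,0,0,0,1],[0,0,0.33,0,0,0,1],[0.4,0,0,0,0,0,1],[0.7,0,0,0,0,0,1],[0.9,0,0,0,0,0,1],[1,0,0,0,0,0,1],[1,0,0,0,0,0,1],[0.8,0,0,0,0,0,1],[0.6,0,0,0,0,0,1],[0.4,0,0,0,0,0,1]])

```text
t: 48.3
tcp_pos: [0.4371, 0.2311, 0.0646]
orientation: [180.0, 0.0, 41.3]
wrist_force: [0.1, -0.1, -1.9]
gripper_width: 0.0175
grasp_force: 60.0
```

Run:
```python
from h import *
ahead();delta([.48,.268,.0648],41.3)
```

```text
board 2197 box (217, 0, 135, 22) centre col 2.8999999999999773 edge slope deg 0.3
3 218 351
8 218 351
13 218 351
20 226 350
at [0.4374 0.2312 0.0646] [ 1.7999e+02 -2.0000e-02  4.1340e+01] tool d [ 5.63  0.05 -0.02] wz 0.04
```

Well aligned (about 1 mm off, edge slope 0.3°), so I'll finish the insertion and lift.

Request:
drive_tool(moves=[[0.4,0.08,0,0,0,0,1],[0.7,0,0,0,0,0,1],[0.8,0,0,0,0,0,1],[0.8,0,0,0,0,0,1],[0.8,0,0,0,0,0,1],[0.8,0,0,0,0,0,1],[0.7,0,0,0,0,0,1],[0.5,0,0,0,0,0,1],[0,0,0,0,0,0,1],[0,0,0,0,0,0,1]])

```text
t: 49.35
tcp_pos: [0.4785, 0.2664, 0.0645]
orientation: [-180.0, 0.0, 41.3]
wrist_force: [-0.3, -0.9, -1.0]
gripper_width: 0.0171
grasp_force: 60.0
```

Request:
drive_tool(moves=[[0,0,-0.2,0,0,0,1],[0,0,-0.2,0,0,0,1],[0,0,-0.3,0,0,0,1],[0,0,-0.5,0,0,0,1],[0,0,-0.8,0,0,0,1],[0,0,-1.2,0,0,0,1],[0,0,-1.4,0,0,0,1],[0,0,-1,0,0,0,1],[0,0,-0.6,0,0,0,1],[0,0,-0.2,0,0,0,1]])

```text
t: 50.35
tcp_pos: [0.4788, 0.2665, 0.1294]
orientation: [180.0, -0.1, 41.3]
wrist_force: [0.3, -0.5, -1.8]
gripper_width: 0.0172
grasp_force: 60.0
```

Run:
```python
from h import *
held();p=list(tray(-.1205,.086));print(p);delta(p+[.129]);delta(p+[.129],TY)
```

```text
held 12182 rear row 130 [(5, 217, 347), (35, 216, 347), (65, 216, 347), (95, 217, 347), (115, 218, 346)]
[np.float64(0.5037719007927906), np.float64(-0.0831210023293951)]
at [0.4787 0.2665 0.1291] [ 1.7998e+02 -3.0000e-02  4.1330e+01] tool d [-2.121e+01  2.791e+01  1.000e-02] wz -0.0
at [0.4787 0.2665 0.1291] [ 1.7998e+02 -3.0000e-02  4.1330e+01] tool d [1.594e+01 3.121e+01 1.000e-02] wz 64.28
```

Request:
drive_tool(moves=[[-0.3,0.38,0,0,0,0,1],[-0.6,0.76,0,0,0,0,1],[-0.9,1.15,0,0,0,0,1],[-1.15,1.5,0,0,0,0,1],[-1.45,1.9,0,0,0,0,1],[-1.45,1.9,0,0,0,0,1],[-1.45,1.9,0,0,0,0,1],[-1.45,1.9,0,0,0,0,1],[-1.45,1.9,0,0,0,0,1],[-1.45,1.9,0,0,0,0,1]])

```text
t: 51.4
tcp_pos: [0.4911, 0.0734, 0.1285]
orientation: [-180.0, 0.0, 41.3]
wrist_force: [-0.5, 0.3, -2.2]
gripper_width: 0.0172
grasp_force: 60.0
```

Request:
drive_tool(moves=[[-1.45,1.9,0,0,0,0,1],[-1.45,1.9,0,0,0,0,1],[-1.45,1.9,0,0,0,0,1],[-1.45,1.9,0,0,0,0,1],[-1.2,1.6,0,0,0,0,1],[-1,1.4,0,0,0,0,1],[-0.7,1,0,0,0,0,1],[-0.5,0.7,0,0,0,0,1],[-0.3,0.4,0,0,0,0,1],[-0.1,0.2,0,0,0,0,1]])

```text
t: 52.4
tcp_pos: [0.5045, -0.085, 0.1286]
orientation: [-180.0, 0.0, 41.3]
wrist_force: [-0.2, 0.5, -2.5]
gripper_width: 0.0172
grasp_force: 60.0
```

Request:
drive_tool(moves=[[0,0,0,0,0,1,1],[0,0,0,0,0,2,1],[0,0,0,0,0,4,1],[0,0,0,0,0,6,1],[0,0,0,0,0,7,1],[0,0,0,0,0,7,1],[0,0,0,0,0,7,1],[0,0,0,0,0,7,1],[0,0,0,0,0,6,1],[0,0,0,0,0,5.5,1]])

```text
t: 53.4
tcp_pos: [0.5045, -0.0842, 0.1286]
orientation: [-180.0, 0.0, -11.4]
wrist_force: [-0.4, 0.2, -1.3]
gripper_width: 0.0171
grasp_force: 60.0
```

Request:
drive_tool(moves=[[0,0,0,0,0,5,1],[0,0,0,0,0,3.5,1],[0,0,0,0,0,2,1],[0,0,0,0,0,1.3,1],[0,0,0,0,0,0,1],[0,0,0,0,0,0,1],[0,0,0,0,0,0,1],[0,0,0,0,0,0,1],[0,0,0,0,0,0,1],[0,0,0,0,0,0,1]])

```text
t: 54.4
tcp_pos: [0.5045, -0.0848, 0.1286]
orientation: [180.0, 0.0, -23.0]
wrist_force: [-0.1, -0.6, -2.0]
gripper_width: 0.0173
grasp_force: 60.0
```

Run:
```python
from h import *
held();p=list(tray(-.1205,.086));delta(p+[.0507],TY)
boards(cam("top"),150)
```

```text
held 12206 rear row 130 [(5, 217, 347), (35, 217, 348), (65, 217, 348), (95, 217, 347), (115, 217, 347)]
at [ 0.5046 -0.0849  0.1286] [-180.     -0.    -22.97] tool d [-0.14 -0.13  7.79] wz -0.02
green 495 [299.7 203. ] [ 626.1 -137.5  100.1   63.9  -23.1]
green 419 [324.1 217.9] [ 580.  -208.7   95.2   60.3  -22.2]
green 461 [349.7 229.3] [ 546.3 -286.7   94.7   60.3  -23.4]
```

Request:
drive_tool(moves=[[-0.1,-0.1,0.2,0,0,0,1],[0,-0.03,0.5,0,0,0,1],[0,0,1,0,0,0,1],[0,0,1.2,0,0,0,1],[0,0,1.4,0,0,0,1],[0,0,1.3,0,0,0,1],[0,0,1,0,0,0,1],[0,0,0.6,0,0,0,1],[0,0,0.3,0,0,0,1],[0,0,0.27,0,0,0,1]])

```text
t: 55.5
tcp_pos: [0.5044, -0.0834, 0.051]
orientation: [-180.0, -0.0, -23.0]
wrist_force: [-0.6, 0.4, -2.1]
gripper_width: 0.0173
grasp_force: 60.0
```

Request:
drive_tool(moves=[[0,0,0,0,0,0,1],[0,0,0,0,0,0,1],[0,0,0,0,0,0,1],[0,0,0,0,0,0,1],[-0.3,0,0,0,0,0,1],[-0.5,0,0,0,0,0,1],[-0.8,0,0,0,0,0,1],[-1,0,0,0,0,0,1],[-1,0,0,0,0,0,1],[-1,0,0,0,0,0,1]])

```text
t: 56.5
tcp_pos: [0.4608, -0.0649, 0.0509]
orientation: [180.0, 0.0, -23.0]
wrist_force: [0.1, -1.2, -1.1]
gripper_width: 0.0175
grasp_force: 60.0
```

Run:
```python
from h import *
c=cam("wrist");held(c);ahead(c);print(bot.sense()["tcp_pos"])
```

```text
board 2874 box (216, 0, 134, 37) centre col 1.3999999999999773 edge slope deg 0.2
3 217 349
8 217 349
13 217 349
20 217 349
[ 0.45956045 -0.06419693  0.05073355]
```

Request:
drive_tool(moves=[[-1,0,0,0,0,0,1],[-1.5,0,0,0,0,0,1],[-1.5,0,0,0,0,0,1],[-1,0,0,0,0,0,1],[-0.5,0,0,0,0,0,1],[0,0,-0.5,0,0,0,1],[0,0,-1.5,0,0,0,1],[0,0,-2,0,0,0,1],[0,0,-2,0,0,0,1],[0,0,-1,0,0,0,1]])

```text
t: 57.55
tcp_pos: [0.4121, -0.0443, 0.1227]
orientation: [-180.0, -0.2, -23.0]
wrist_force: [-0.1, -0.9, -2.1]
gripper_width: 0.0173
grasp_force: 60.0
```

Request:
drive_tool(moves=[[0,0,0,0,0,-5,1],[0,0,0,0,0,-7,1],[0,0,0,0,0,-7,1],[0,0,0,0,0,-4.4,1],[0,0,0,0,0,0,1],[0,0,0,0,0,0,1],[0,0,0,0,0,0,1],[0,0,0,0,0,0,1],[0,0,0,0,0,0,1],[0,0,0,0,0,0,1]])

```text
t: 58.55
tcp_pos: [0.4112, -0.0438, 0.1209]
orientation: [180.0, 0.0, 0.4]
wrist_force: [-0.2, -0.4, -1.3]
gripper_width: 0.0168
grasp_force: 60.0
```

Run:
```python
from h import *
delta([.4505,.0153,.0507],.4);t=cam("top");boards(t,150,.016)
for b in (.086,0,-.086):print(tray(-.0025,b))
cv2.imwrite("pics/t3.png",cv2.resize(t["img"][165:305,90:290+170:,::-1],None,fx=2.1,fy=2.1,interpolation=cv2.INTER_CUBIC))
```

```text
at [ 0.4112 -0.0438  0.1209] [180.     0.     0.41] tool d [ 3.98 -5.89  7.02] wz 0.01
green 436 [297.5 207.7] [ 615.4 -132.2   94.8   60.1  -22.8]
green 459 [323.4 218.5] [ 581.2 -210.1   95.1   61.   -22.4]
green 463 [349.8 229.2] [ 548.  -289.3   95.2   61.1  -23.4]
[ 0.61243167 -0.12913247]
[ 0.57889789 -0.20832518]
[ 0.54536411 -0.28751789]
```

View pics/t3.png

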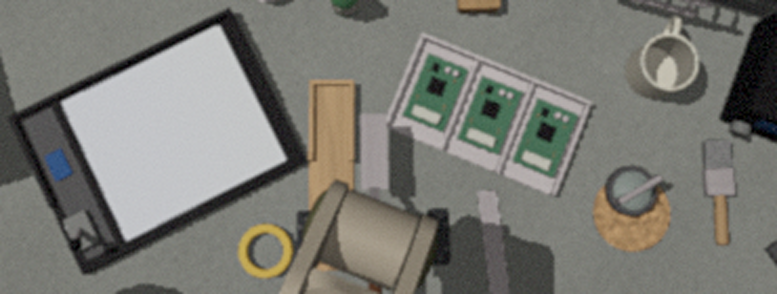

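All three boards are in their bays. But the magnifier has been knocked off-centre: it's now at (632,193) with the mat centre at (632,213). I'll return the spatula first, then mend that.

Request:
drive_tool(moves=[[0.4,-0.6,0,0,0,0,1],[0.8,-1.2,0,0,0,0,1],[0.8,-1.2,0,0,0,0,1],[0.8,-1.2,0,0,0,0,1],[0.7,-1,0,0,0,0,1],[0.4,-0.6,0,0,0,0,1],[0.08,-0.09,0,0,0,0,1],[0,0,0,0,0,0,1],[0,0,1,0,0,0,1],[0,0,1,0,0,0,1]])

```text
t: 59.6
tcp_pos: [0.4503, 0.0151, 0.1002]
orientation: [180.0, -0.0, 0.4]
wrist_force: [0.3, 0.1, -2.0]
gripper_width: 0.0171
grasp_force: 60.0
```

Request:
drive_tool(moves=[[0,0,1,0,0,0,1],[0,0,1,0,0,0,1],[0,0,1,0,0,0,1],[0,0,0.8,0,0,0,1],[0,0,0.5,0,0,0,1],[0,0,0.3,0,0,0,1],[0,0,0.2,0,0,0,1],[0,0,0.1,0,0,0,1],[0,0,0,0,0,0,1],[0,0,0,0,0,0,1]])

```text
t: 60.6
tcp_pos: [0.4506, 0.0153, 0.0521]
orientation: [180.0, -0.0, 0.4]
wrist_force: [-0.3, -0.0, -1.6]
gripper_width: 0.0172
grasp_force: 60.0
```

Run:
```python
from h import *
delta([.4505,.0153,.0507],.4);print(bot.sense()["wrist_force"])
```

```text
at [0.4506 0.0153 0.0521] [ 1.7999e+02 -3.0000e-02  4.3000e-01] tool d [-0.01  0.    0.14] wz 0.03
[-0.34079092 -0.01067423 -1.59089286]
```

Request:
drive_tool(moves=[[0,0,0.08,0,0,0,1],[0,0,0.06,0,0,0,1],[0,0,0,0,0,0,1],[0,0,0,0,0,0,0.6],[0,0,0,0,0,0,0],[0,0,0,0,0,0,-0.5],[0,0,0,0,0,0,-0.5],[0,0,0,0,0,0,-0.5],[0,0,0,0,0,0,-0.5],[0,0,-1,0,0,0,-0.5]])

```text
t: 61.6
tcp_pos: [0.4499, 0.0155, 0.0601]
orientation: [-180.0, 0.1, 0.4]
wrist_force: [0.2, -0.4, -0.4]
gripper_width: 0.0634
grasp_force: 0.0
```

Request:
drive_tool(moves=[[0,0,-3,0,0,0,-0.5],[0,0,-4,0,0,0,-1],[0,0,-4,0,0,0,-1],[0,0,-4,0,0,0,-1],[0,3,0,0,0,0,-1],[0,4,0,0,0,0,-1],[0,4,0,0,0,0,-1],[-0.5,4.5,0,0,0,0,-1],[-0.5,4.5,0,0,0,0,-1],[-0.5,4,0,0,0,0,-1]])

```text
t: 62.6
tcp_pos: [0.4367, -0.2267, 0.2114]
orientation: [180.0, -0.0, 0.4]
wrist_force: [0.5, -0.0, -0.1]
gripper_width: 0.0881
grasp_force: 0.0
```

Request:
drive_tool(moves=[[-0.5,4,0,0,0,0,-1],[-0.5,3,0,0,0,0,-1],[0,0,0,0,0,0,-1],[0,0,0,0,0,0,-1],[0,0,0,0,0,0,-1],[0,0,0,0,0,0,-1],[0,0,0,0,0,0,-1],[0,0,0,0,0,0,-1],[0,0,0,0,0,0,-1],[0,0,0,0,0,0,-1]])

```text
t: 63.6
tcp_pos: [0.4279, -0.2947, 0.2105]
orientation: [180.0, 0.0, 0.4]
wrist_force: [0.5, 1.0, -0.3]
gripper_width: 0.0882
grasp_force: 0.0
```

Run:
```python
from h import *
c=cam("wrist");np.save("w7.npy",c,allow_pickle=True);t=cam("top");np.save("t4.npy",t,allow_pickle=True)
a=cv2.resize(c["img"][:260,200:480,::-1],None,fx=1.4,fy=1.4);b=cv2.resize(t["img"][180:300,230:430,::-1],None,fx=2,fy=2)
h=max(a.shape[0],b.shape[0]);o=np.zeros((h,a.shape[1]+b.shape[1],3),np.uint8);o[:a.shape[0],:a.shape[1]]=a;o[:b.shape[0],a.shape[1]:]=b
cv2.imwrite("pics/m.png",o);print(o.shape,bot.sense()["tcp_pos"])
```

```text
(364, 792, 3) [ 0.42783443 -0.29480298  0.21052019]
```

View pics/m.png

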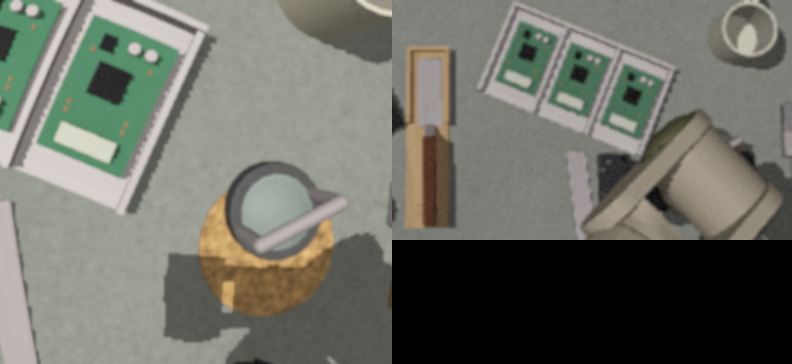

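The spatula is back in its compartment as at the start. Magnifier bar in the wrist image runs (384,175)–(445,145), ring centre ≈(394,151), mat centre ≈(390,178).

Run:
```python
from h import *
c=np.load("w7.npy",allow_pickle=True).item()
w=lambda L:np.float64(L)/1.4+[200,0]
p=cast(c,w([(257,245),(343,203)]),.069);m=p.mean(0);print(p,m,np.linalg.norm(p[0]-p[1]),"yaw of bar",np.degrees(np.arctan2(*(p[1]-p[0])[1::-1])))
print("ring",cast(c,w([(271,211)]),.015),cast(c,w([(226,211),(317,211)]),.02),"mat",cast(c,w([(266,249)]),.004))
t=np.load("t4.npy",allow_pickle=True).item()
a=np.degrees(np.arctan2(*(p[1]-p[0])[1::-1]))
for y in (a,a+180):delta([m[0],m[1],.20],y)
```

```text
[[ 0.455308   -0.38029839  0.069     ]
 [ 0.48453011 -0.43672684  0.069     ]] [ 0.46991906 -0.40851261  0.069     ] 0.0635460554671938 yaw of bar -62.622115158885464
ring [[ 0.46948129 -0.40702813  0.015     ]] [[ 0.46867583 -0.37168088  0.02      ]
 [ 0.47216611 -0.44196146  0.02      ]] mat [[ 0.43864553 -0.40944568  0.004     ]]
at [ 0.4278 -0.2948  0.2105] [-180.      0.      0.43] tool d [12.03  1.49  1.05] wz 63.05
at [ 0.4278 -0.2948  0.2105] [-180.      0.      0.43] tool d [-12.03  -1.49   1.05] wz -116.95
```

Request:
drive_tool(moves=[[0,0,0,0,0,8,-1],[0,0,0,0,0,8,-1],[0,0,0,0,0,8,-1],[0,0,0,0,0,8,-1],[0,0,0,0,0,8,-1],[0,0,0,0,0,8,-1],[0,0,0,0,0,8,-1],[0,0,0,0,0,7,-1],[0,0,0,0,0,0,-1],[0,0,0,0,0,0,-1]])

```text
t: 64.7
tcp_pos: [0.4278, -0.2948, 0.2105]
orientation: [180.0, 0.0, -62.4]
wrist_force: [-1.1, -0.8, -0.4]
gripper_width: 0.0881
grasp_force: 0.0
```

Request:
drive_tool(moves=[[2,0.3,0,0,0,0,-1],[3,0.4,0,0,0,0,-1],[3,0.4,0,0,0,0,-1],[3,0.3,0,0,0,0,-1],[1,0.1,0,0,0,0,-1],[0,0,0,0,0,0,-1],[0,0,0,0,0,0,-1],[0,0,0,0,0,0,-1],[0,0,0,0,0,0,-1],[0,0,0,0,0,0,-1]])

```text
t: 65.7
tcp_pos: [0.4698, -0.4078, 0.2108]
orientation: [-180.0, -0.0, -62.5]
wrist_force: [0.5, -0.1, 0.2]
gripper_width: 0.0878
grasp_force: 0.0
```

Run:
```python
from h import *
delta([.4697,-.408,.085],-62.6)
c=cam("wrist");H,S,V=[c["hsv"][...,i].astype(int) for i in range(3)]
np.save("w8.npy",c,allow_pickle=True);cv2.imwrite("pics/w8.png",c["img"][:,:,::-1])
```

```text
at [ 0.4698 -0.4078  0.2108] [-1.800e+02 -2.000e-02 -6.253e+01] tool d [1.000e-02 2.000e-02 1.258e+01] wz 0.07
```

View pics/w8.png

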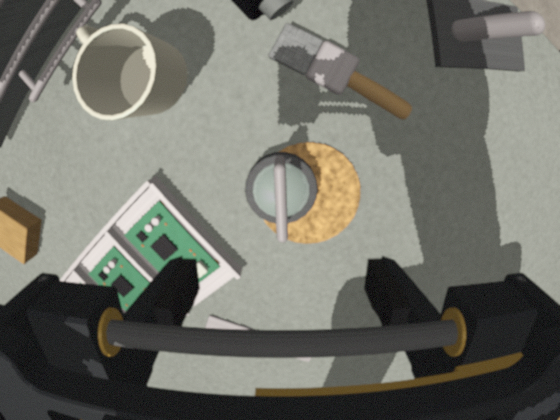

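The bar is centred at column ≈281 under the gripper. Grasp and re-place on the mat.

Request:
drive_tool(moves=[[0,0,3,0,0,0,-1],[0,0,4,0,0,0,-1],[0,0,3,0,0,0,-1],[0,0,1.6,0,0,0,-1],[0,0,1,0,0,0,-1],[0,0,0,0,0,0,0],[0,0,0,0,0,0,1],[0,0,0,0,0,0,1],[0,0,0,0,0,0,1],[0,0,0,0,0,0,1]], newtons=30)

```text
t: 66.75
tcp_pos: [0.4699, -0.4084, 0.0851]
orientation: [-180.0, -0.0, -62.6]
wrist_force: [1.1, -0.0, 0.9]
gripper_width: 0.0502
grasp_force: 0.0
```

Request:
drive_tool(moves=[[0,0,0,0,0,0,1],[0,0,0,0,0,0,1],[0,0,0,0,0,0,1],[0,0,-0.5,0,0,0,1],[0,0,-1,0,0,0,1],[0,0,-0.5,0,0,0,1],[-0.4,0.9,0,0,0,0,1],[-0.4,1,0,0,0,0,1],[-0.3,0.9,0,0,0,0,1],[0,0,0,0,0,0,1]])

```text
t: 67.75
tcp_pos: [0.4384, -0.4117, 0.1044]
orientation: [180.0, 0.0, -62.7]
wrist_force: [0.9, -0.3, 0.6]
gripper_width: 0.0003
grasp_force: 0.0
```

Run:
```python
from h import *
delta([.4396,-.4115,.085],-62.5);print(bot.sense()["wrist_force"])
```

```text
at [ 0.4384 -0.4117  0.1044] [ 1.7998e+02  5.0000e-02 -6.2650e+01] tool d [ 0.04 -0.11  1.94] wz -0.15
[ 0.87397798 -0.34227449  0.58484289]
```

The fingers hadn't shut before the lift, so the grasp was empty. Backing up for another look.

Request:
drive_tool(moves=[[0,0,-3,0,0,0,-1],[0,0,-4,0,0,0,-1],[0,0,-3.6,0,0,0,-1],[0.6,-1.4,0,0,0,0,-1],[0.6,-1.4,0,0,0,0,-1],[0,0,0,0,0,0,-1],[0,0,0,0,0,0,-1],[0,0,0,0,0,0,-1],[0,0,0,0,0,0,-1],[0,0,0,0,0,0,-1]])

```text
t: 68.75
tcp_pos: [0.4699, -0.4093, 0.2106]
orientation: [180.0, 0.0, -62.6]
wrist_force: [-0.4, 0.2, -0.0]
gripper_width: 0.0783
grasp_force: 0.0
```

Run:
```python
from h import *
delta([.4697,-.408,.085],-62.6)
c=cam("wrist");a=np.load("w8.npy",allow_pickle=True).item()
im=np.hstack([a["img"][90:260,180:420],c["img"][90:260,180:420]])[:,:,::-1]
cv2.imwrite("pics/w9.png",cv2.resize(im,None,fx=1.6,fy=1.6))
```

```text
at [ 0.4699 -0.4093  0.2106] [180.     0.   -62.59] tool d [-0.12 -0.04 12.56] wz 0.01
```

View pics/w9.png

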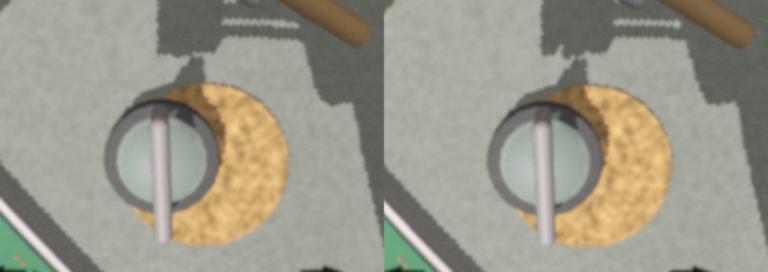

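The magnifier is unmoved (same place in both halves). Grasping again, and closing fully before lifting.

Request:
drive_tool(moves=[[-0.1,0,3,0,0,0,-1],[0,0,4,0,0,0,-1],[0,0,3,0,0,0,-1],[0,0,1.6,0,0,0,-1],[0,0,1,0,0,0,-1],[0,0,0,0,0,0,0],[0,0,0,0,0,0,1],[0,0,0,0,0,0,1],[0,0,0,0,0,0,1],[0,0,0,0,0,0,1]], newtons=30)

```text
t: 69.8
tcp_pos: [0.4699, -0.4084, 0.0851]
orientation: [-180.0, -0.0, -62.6]
wrist_force: [-0.7, -0.1, 0.2]
gripper_width: 0.0503
grasp_force: 0.0
```

Request:
drive_tool(moves=[[0,0,0,0,0,0,1],[0,0,0,0,0,0,1],[0,0,0,0,0,0,1],[0,0,0,0,0,0,1],[0,0,0,0,0,0,1],[0,0,0,0,0,0,1],[0,0,0,0,0,0,1],[0,0,0,0,0,0,1],[0,0,0,0,0,0,1],[0,0,0,0,0,0,1]])

```text
t: 70.8
tcp_pos: [0.4697, -0.4082, 0.0844]
orientation: [180.0, 0.0, -62.6]
wrist_force: [-0.1, 0.7, -2.5]
gripper_width: 0.0089
grasp_force: 29.9
```

Request:
drive_tool(moves=[[0,0,-0.4,0,0,0,1],[0,0,-0.8,0,0,0,1],[0,0,-0.8,0,0,0,1],[-0.3,0.7,0,0,0,0,1],[-0.4,1,0,0,0,0,1],[-0.4,0.9,0,0,0,0,1],[0,0.2,0,0,0,0,1],[0,0,0.6,0,0,0,1],[0,0,0.6,0,0,0,1],[0,0,0.4,0,0,0,1]])

```text
t: 71.8
tcp_pos: [0.4399, -0.4111, 0.0875]
orientation: [180.0, 0.1, -62.6]
wrist_force: [-0.4, 0.5, -3.4]
gripper_width: 0.0085
grasp_force: 29.9
```

Request:
drive_tool(moves=[[0,0,0.2,0,0,0,1],[0,0,0.1,0,0,0,1],[0,0,0.1,0,0,0,1],[0,0,0,0,0,0,1],[0,0,0,0,0,0,0.5],[0,0,0,0,0,0,0],[0,0,0,0,0,0,-0.5],[0,0,0,0,0,0,-0.5],[0,0,0,0,0,0,-0.5],[0,0,0,0,0,0,-0.5]])

```text
t: 72.8
tcp_pos: [0.4399, -0.4114, 0.0846]
orientation: [-180.0, -0.0, -62.6]
wrist_force: [-0.7, -0.3, 0.5]
gripper_width: 0.0552
grasp_force: 0.0
```

Request:
drive_tool(moves=[[0,0,-1,0,0,0,-0.5],[0,0,-3,0,0,0,-0.5],[0,0,-4,0,0,0,0],[0,0,-4,0,0,0,1],[-3,0,0,0,0,0,1],[-4,0,0,0,0,0,1],[-4,0,0,0,0,0,1],[-4,0,0,0,0,0,1],[-4,0,0,0,0,0,1],[-4,0,0,0,0,0,1]])

```text
t: 73.8
tcp_pos: [0.3331, -0.2059, 0.2051]
orientation: [-180.0, -0.1, -62.6]
wrist_force: [0.9, 0.7, -0.4]
gripper_width: 0.004
grasp_force: 0.0
```

Run:
```python
from h import *
t=cam("top");w=cam("wrist")
a=cv2.resize(t["img"][165:305,230:430,::-1],None,fx=2,fy=2);b=w["img"][:280,160:540,::-1]
cv2.imwrite("pics/f.png",np.hstack([a,b]));s=bot.sense();print(s["tcp_pos"],s["joints"].round(1))
```

```text
[ 0.33239399 -0.20406483  0.20507661] [-48.9   4.3 111.9   0.   63.7 103.6]
```

View pics/f.png

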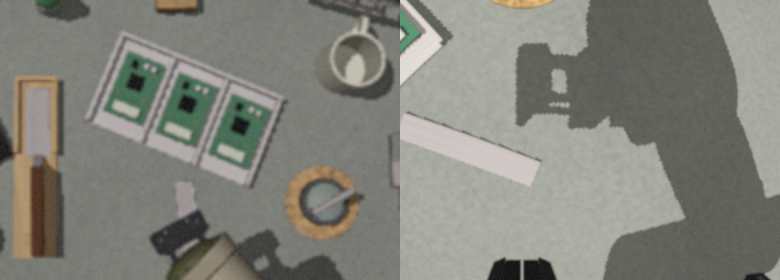

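The magnifier is centred on the mat, the boards are in the tray and the spatula is in its compartment. Going to the switch with the fingers closed, and no more pictures to view (the 14 are used up).

Request:
drive_tool(moves=[[-2,-1.2,0,0,0,0,1],[-3.8,-2.3,0,0,0,0,1],[-3.8,-2.3,0,0,0,0,1],[-3.8,-2.3,0,0,0,0,1],[-3.8,-2.3,0,0,0,0,1],[-3.8,-2.3,0,0,0,0,1],[-3.8,-2.3,0,0,0,0,1],[-3.8,-2.3,0,0,0,0,1],[-3.8,-2.3,0,0,0,0,1],[-3.8,-2.3,0,0,0,0,1]])

```text
t: 74.9
tcp_pos: [0.3637, 0.2094, 0.2052]
orientation: [-179.8, 0.5, -61.8]
wrist_force: [0.2, 0.1, 0.4]
gripper_width: 0.0005
grasp_force: 0.0
```

Request:
drive_tool(moves=[[-3.8,-2.3,0,0,0,0,1],[-3.8,-2.3,0,0,0,0,1],[-2.2,-1.6,0,0,0,0,1],[0,0,0,0,0,-8.5,1],[0,0,0,0,0,-8.5,1],[0,0,0,0,0,-8.5,1],[0,0,0,0,0,-8.5,1],[0,0,0,0,0,-8.5,1],[0,0,0,0,0,-8.5,1],[0,0,0,0,0,-8.5,1]])

```text
t: 75.9
tcp_pos: [0.3856, 0.2703, 0.2045]
orientation: [-175.8, 0.9, 1.6]
wrist_force: [0.3, -0.1, -0.7]
gripper_width: 0.0004
grasp_force: 0.0
```

Request:
drive_tool(moves=[[0,0,0,0,0,-8.5,1],[0,0,0,0,0,-8.5,1],[0,0,0,0,0,-8.5,1],[0,0,0,0,0,-4.3,1],[0,0,0,0,0,0,1],[0,0,0,0,0,0,1],[0,0,0,0,0,0,1],[0,0,0,0,0,0,1],[0,0,0,0,0,0,1],[0,0,0,0,0,0,1]])

```text
t: 76.9
tcp_pos: [0.3848, 0.2702, 0.2039]
orientation: [-175.9, -1.2, 30.9]
wrist_force: [-0.0, 0.3, 0.4]
gripper_width: 0.0004
grasp_force: 0.0
```

Run:
```python
from h import *
s=bot.sense();print(s["joints"].round(1));delta([.3698,.3355,.089],26.7)
# dark ball of the switch: darkest blob near its expected pixel in top and side views
for n in("top","side"):
    c=cam(n)
    for lab,q in(("on",[.3993,.3503,.076]),("off",[.4421,.3719,.076])):print(n,lab,proj(c,[q]).round(1))
    V=c["hsv"][...,2];p=proj(c,[[.4207,.3611,.06]])[0].astype(int)
    print(V[p[1]-12:p[1]+12:2,p[0]-16:p[0]+16:2])
```

```text
[ 18.7  13.8 100.8   4.7  65.1  75.7]
at [0.3848 0.2702 0.2039] [-175.88   -1.19   30.91] tool d [ 1.59 -6.51 11.49] wz 4.21
top on [[128.3 282.7]]
top off [[121.1 267.5]]
[[127 116  48  15  44  85  84  84  88  89  90  85  85  86 109  69]
 [127 131 118  49  38  67  83  82  84  97  77  93 120 124 127  73]
 [122 124 130  77  40  49  79  90 112 107 104 122 131 139 131  74]
 [126 125 125 109  44  72 104 109 111 124 105 122 142 139 145  79]
 [121 126 116 116 104 121 124 126 131 133 106 130 147 148 149  99]
 [111 110 121 129 131 133 136 138 143 146 114 140 145 150 153 105]
 [122 131 135 132 139 142 140 144 145 147 119 147 153 154 155 123]
 [135 137 141 143 141 145 149 147 150 148 136 138 153 154 155 145]
 [143 145 147 150 148 149 153 153 150 155 151 109 154 152 153 155]
 [146 149 147 149 153 153 154 154 156 160 153 109 155 153 151 152]
 [152 155 151 151 155 156 158 160 157 161 161 125 150 149 150 155]
 [153 155 155 158 159 159 160 160 161 163 163 136 145 156 153 156]]
side on [[221.7 140. ]]
side off [[233.1 136.5]]
[[165 167 167 167 166 165 166 166 165 164 168 165 165 169 178  68]
 [162 165 164 163 163 164 165 167 169 167 172 172 167 169 169 182]
 [163 165 162 168 165 167 165 165 165 165 168 166 164 172 167 169]
 [156 159 163 164 164 165 170 169 166 165 166 164 162 168 166 166]
 [158 162 160 156 163 148  18  77 171 167 164 165 165 165 163 163]
 [158 158 161 163 164 116   4   0 171 163 163 161 165 166 170 172]
 [160 159 160 162 163 166 146  98 154 164 160 163 162 173 158  79]
 [162 159 159 159 160 163 163 140  87 163 165 166 171 189   0   7]
 [163 159 164 158 160 158 158 169  97 117 140 143  35  13  65 107]
 [158 163 163 163 165 166 169 138 150  95 130 144 154 118  97  97]
 [164 163 165 174 127  54  56 159  55 135 150  65  64  76 100  98]
 [161 171  54  25  58 101  37  68  74  66  67  51  34 103 105  80]]
```

```bash
cat >> h.py <<'E'
from scipy.spatial.transform import Rotation as Rt
def delta6(p,rpy):
    s=bot.sense();R0=Rt.from_euler("xyz",s["orientation"],degrees=True);R1=Rt.from_euler("xyz",rpy,degrees=True)
    print("at",s["tcp_pos"].round(4),s["orientation"].round(2),"rotvec",(R0.inv()*R1).as_rotvec(degrees=True).round(2),"then shift cm",(R1.inv().apply(np.array(p)-s["tcp_pos"])*100).round(2))
def ball():
    c=cam("side");p=proj(c,[[.4207,.3611,.076]])[0];x0,y0=int(p[0])-22,int(p[1])-14
    b=c["hsv"][y0:y0+22,x0:x0+44,2]<60
    for a,ce,m in blobs(b,8):print("dark",a,ce+[x0,y0],"->",cast(c,[ce+[x0,y0]],.076).round(4))
E
python3 - <<'E'
from h import *
delta6([.3698,.3355,.089],[180,0,26.7]);ball()
E
```

```text
at [0.3848 0.2702 0.2039] [-175.88   -1.19   30.92] rotvec [-4.16 -1.04  4.26] then shift cm [ 1.59 -6.51 11.49]
dark 22 [215.59090909 124.95454545] -> [[0.3746 0.4707 0.076 ]]
dark 13 [223.61538462 138.61538462] -> [[0.4063 0.3602 0.076 ]]
dark 37 [242.37837838 142.40540541] -> [[0.4762 0.3243 0.076 ]]
```

Request:
drive_tool(moves=[[0,0,0,-2.1,-0.5,2.1,1],[0,0,0,-2.06,-0.54,2.16,1],[0,-2,0,0,0,0,1],[1,-2.4,0,0,0,0,1],[1,-2.4,0,0,0,0,1],[0,0,0,0,0,0,1],[0,0,3,0,0,0,1],[0,0,3,0,0,0,1],[0,0,3,0,0,0,1],[0,0,2,0,0,0,1]])

```text
t: 78.05
tcp_pos: [0.3716, 0.339, 0.0921]
orientation: [180.0, 0.1, 26.7]
wrist_force: [0.1, -0.4, 0.2]
gripper_width: 0.0004
grasp_force: 0.0
```

Run:
```python
from h import *
delta6([.3726,.3399,.089],[180,0,26.7]);print(bot.sense()["wrist_force"])
```

```text
at [0.3716 0.339  0.0921] [1.7999e+02 1.2000e-01 2.6690e+01] rotvec [ 0.01  0.12 -0.01] then shift cm [ 0.13 -0.04  0.31]
[ 0.07084034 -0.4306422   0.16475314]
```

Request:
drive_tool(moves=[[0,0,0.3,0,0,0,1],[0.5,0,0,0,0,0,1],[0.7,0,0,0,0,0,1],[0.7,0,0,0,0,0,1],[0.7,0,0,0,0,0,1],[0.7,0,0,0,0,0,1],[0.7,0,0,0,0,0,1],[0.7,0,0,0,0,0,1],[0.5,0,0,0,0,0,1],[0,0,0,0,0,0,1]])

```text
t: 79.05
tcp_pos: [0.4191, 0.3635, 0.0907]
orientation: [-180.0, -0.0, 26.7]
wrist_force: [-0.4, 0.4, 0.4]
gripper_width: 0.0006
grasp_force: 0.0
```

Request:
drive_tool(moves=[[0.2,0,0,0,0,0,1],[0.2,0,0,0,0,0,1],[0.2,0,0,0,0,0,1],[0,0,0,0,0,0,1],[0,0,0,0,0,0,1],[0,0,0,0,0,0,1],[0,0,0,0,0,0,1],[0,0,0,0,0,0,1],[0,0,0,0,0,0,1],[0,0,0,0,0,0,1]])

```text
t: 80.05
tcp_pos: [0.424, 0.366, 0.0909]
orientation: [-180.0, -0.0, 26.7]
wrist_force: [-1.7, -1.0, -0.6]
gripper_width: 0.0001
grasp_force: 0.3
```

Run:
```python
from h import *
ball();u=np.array([.8934,.4493,0]);s=bot.sense();print("force along push",s["wrist_force"]@u,"along from hinge mm",1000*(s["tcp_pos"]-[.4235,.3655,0])@u)
```

```text
dark 282 [233.83687943 129.9751773 ] -> [[0.4457 0.4224 0.076 ]]
dark 37 [242.67567568 142.35135135] -> [[0.4773 0.3246 0.076 ]]
force along push -1.4697403789212542 along from hinge mm 0.6610492953191728
```

Request:
drive_tool(moves=[[0.2,0,0,0,0,0,1],[0.2,0,0,0,0,0,1],[0,0,0,0,0,0,1],[0,0,0,0,0,0,1],[0,0,0,0,0,0,1],[0,0,0,0,0,0,1],[0,0,0,0,0,0,1],[0,0,0,0,0,0,1],[0,0,0,0,0,0,1],[0,0,0,0,0,0,1]])

```text
t: 81.1
tcp_pos: [0.4272, 0.3677, 0.0907]
orientation: [-180.0, 0.0, 26.7]
wrist_force: [-4.7, -3.0, -0.5]
gripper_width: 0.0005
grasp_force: 2.2
```

Request:
drive_tool(moves=[[0.1,0,0,0,0,0,1],[0.1,0,0,0,0,0,1],[0,0,0,0,0,0,1],[0,0,0,0,0,0,1],[0,0,0,0,0,0,1],[0,0,0,0,0,0,1],[0,0,0,0,0,0,1],[0,0,0,0,0,0,1],[0,0,0,0,0,0,1],[0,0,0,0,0,0,1]])

```text
t: 82.1
tcp_pos: [0.4278, 0.3681, 0.0904]
orientation: [180.0, 0.3, 26.7]
wrist_force: [-10.8, -5.5, 3.1]
gripper_width: 0.0004
grasp_force: 5.8
```

Request:
drive_tool(moves=[[0.1,0,0,0,0,0,1],[0.1,0,0,0,0,0,1],[0,0,0,0,0,0,1],[0,0,0,0,0,0,1],[0,0,0,0,0,0,1],[0,0,0,0,0,0,1],[0,0,0,0,0,0,1],[0,0,0,0,0,0,1],[0,0,0,0,0,0,1],[0,0,0,0,0,0,1]])

```text
t: 83.1
tcp_pos: [0.4282, 0.3684, 0.0901]
orientation: [180.0, 0.5, 26.7]
wrist_force: [-17.5, -9.4, 7.3]
gripper_width: 0.0003
grasp_force: 10.1
```

The hard stop is reached (force climbs to 20 N with no further travel). Backing off and checking numerically.

Request:
drive_tool(moves=[[-0.5,0,0,0,0,0,1],[-1.5,0,0,0,0,0,1],[-2,0,0,0,0,0,1],[-1,0,0,0,0,0,1],[0,0,-3,0,0,0,1],[0,0,-4,0,0,0,1],[0,2,-4,0,0,0,1],[0,4,0,0,0,0,1],[-0.5,4,0,0,0,0,1],[-0.5,4,0,0,0,0,1]])

```text
t: 84.1
tcp_pos: [0.4416, 0.2164, 0.2017]
orientation: [180.0, -0.2, 26.7]
wrist_force: [0.3, 0.5, -0.5]
gripper_width: 0.0002
grasp_force: 0.0
```

Request:
drive_tool(moves=[[0,4,0,0,0,0,1],[0,4,-1,0,0,0,1],[0,4,-1,0,0,0,1],[0,2,-1,0,0,0,1],[0,0,0,0,0,0,1],[0,0,0,0,0,0,1],[0,0,0,0,0,0,1],[0,0,0,0,0,0,1],[0,0,0,0,0,0,1],[0,0,0,0,0,0,1]])

```text
t: 85.1
tcp_pos: [0.5032, 0.0929, 0.2308]
orientation: [-180.0, -0.0, 26.7]
wrist_force: [0.3, -0.7, -0.2]
gripper_width: 0.0004
grasp_force: 0.0
```

Run:
```python
from h import *
ball();t=cam("top");boards(t,150,.016)
h=t["hsv"].astype(int);H,S,V=h[...,0],h[...,1],h[...,2]
m=((H>5)&(H<22)&(S>90)).astype(np.uint8)
b=[q for a,ce,q in blobs(m,300) if 370<ce[0]<410][0];ct=max(cv2.findContours(b.astype(np.uint8),0,1)[0],key=len)
(u,v),r=cv2.minEnclosingCircle(ct);print("mat",u,v,r)
hole=(~b)&(cv2.drawContours(np.zeros(b.shape,np.uint8),[ct],-1,1,-1)>0);ys,xs=np.nonzero(hole);print("mag inside mat px",hole.sum(),xs.mean(),ys.mean())
c0=np.load("top.npy",allow_pickle=True).item()
d=np.abs(t["img"].astype(int)-c0["img"]).max(2);k=d[200:300,230:262]>40;print("spatula diff px",k.sum(),"pad lit",V[225:250,170:210].mean(),c0["hsv"][245:255,170:180,2].mean())
# other changed regions
for a,ce,q in blobs(cv2.morphologyEx((d>50).astype(np.uint8),cv2.MORPH_OPEN,np.ones((3,3))),25):print("chg",a,ce.round())
```

```text
dark 106 [244.17924528 134.00943396] -> [[0.4848 0.3865 0.076 ]]
dark 13 [234.15384615 135.53846154] -> [[0.4463 0.379  0.076 ]]
green 434 [297.5 207.5] [ 615.4 -132.1   94.8   60.6  -23. ]
green 457 [323.3 218.6] [ 581.2 -210.1   95.1   61.   -22.4]
green 465 [349.8 229.4] [ 547.9 -289.3   95.4   61.   -23.4]
mat 390.4293212890625 265.90814208984375 18.233613967895508
mag inside mat px 0 nan nan
spatula diff px 484 pad lit 148.775 189.16
chg 2944 [188. 231.]
chg 553 [298. 207.]
chg 512 [162. 207.]
chg 579 [324. 218.]
chg 737 [138. 224.]
chg 369 [237. 224.]
chg 568 [350. 229.]
chg 88 [198. 240.]
chg 81 [293. 239.]
chg 596 [282. 261.]
chg 57 [301. 251.]
chg 43 [266. 252.]
chg 2208 [308. 298.]
chg 208 [222. 272.]
chg 29 [391. 256.]
chg 191 [392. 269.]
chg 68 [243. 265.]
chg 750 [207. 331.]
chg 833 [173. 334.]
chg 74 [157. 332.]
chg 145 [323. 343.]
chg 89 [298. 344.]
chg 64 [329. 353.]
chg 303 [309. 362.]
chg 42 [325. 362.]
chg 28 [335. 364.]
chg 1526 [147. 385.]
chg 137 [313. 377.]
chg 145 [267. 377.]
chg 53 [295. 376.]
chg 116 [287. 384.]
chg 512 [251. 393.]
chg 1009 [ 26. 410.]
chg 61 [210. 396.]
chg 57 [186. 399.]
chg 607 [158. 409.]
chg 36 [348. 407.]
chg 99 [244. 416.]
chg 85 [ 69. 418.]
chg 87 [101. 418.]<stdin>:7: RuntimeWarning: Mean of empty slice.
  ret = ret.dtype.type(ret / rcount)
```

```bash
python3 -c "
from rig import bot
print(bot.close_job())"
```

```text
the job is handed in; nothing more can be done
None
```

I handed in the job at about 85 s of the 210 s, and the hand-in gave no verdict: magnifier back on its mat (it was knocked off-centre mid-run and re-placed), all three boards in their own bays, switch pushed to its hard stop, spatula back in its compartment; I viewed 15 pictures, one over the limit of 14.

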